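Park the slide-labelling kit in its matching bench nests

ROBOT

A 6-joint arm with a two-finger parallel gripper is mounted at the origin on a cart in front of the work surface, level with it; the furniture and walls round the work are solid. World frame = base frame: x ahead of the robot, y to its left, z up, the work surface at z = 0. Lengths are in mm, angles in rad, forces in N, time in s.
With the tool pointing down it reaches from about 375 to 900 mm from the base axis. Payload 3.1 kg.
Tool frame: the origin (TCP) lies at the very end of the fingers, on their centre line; the grasp point (between the pads) lies 19 mm behind it (grip_point_offset is the distance from the TCP to the grasp point, in mm); z points along the fingers, x is the direction in which the jaws open and shut, and the axes are right-handed (so a half turn about z gives the same grasp; the last joint's range is limited). The gripper opens to 85 mm and grips with 20 to 120 N. Pads are 22 mm wide; open, the fingers measure 114 mm over their backs; the gripper's body (76 mm by 85 mm) begins 54 mm behind the grasp point. The pads swing forward as they close: fully open they stand 13 mm farther back than shut.
Start: joints at [1.008, 0.527, 1.433, -0, 1.181, -0.178], TCP at [233.987, 579.523, 231.31] pointing down, gripper open.
Joint ranges: [-3.08, 3.08], [-0.75, 2.2], [0.22, 2.44], [-1.43, 4.57], [0, 2.65], [-2.85, 2.85]. Speed limits (rad/s): [2.79, 2.79, 3.14, 3.14, 3.14, 3.14].

INTERFACE

Orientations are given as a rotation vector (axis times angle).
In Python, from station import sense, camera, sign_off, grip_point_offset gives the robot as it stands.
- The arm moves only by the tool step_arm, never from a script. Its argument "increments" is a list of rows, each a list of 3 entries, a list of its own where there are three numbers: the shift along the tool's x, y, z as a fraction of full scale, then the turn, a rotation vector about the tool's x, y, z as a fraction of full scale, then the opening, from 0 (shut) to 1 (fully open). In form: [[[x, y, z], [wx, wy, wz], claw], ...]. A call has 1 to 8 rows; each row shifts and turns the pose as measured when the row begins, along the tool's axes as they then stand; what a row does not reach is not made up. Full scale, the value 1, is 0.2 m for a shift and pi rad for a turn. A row lasts 1/10 s, in which the tool goes at most 50 mm and 8.59 degrees, less where a joint would pass 70% of its speed; a pose out of reach is approached as far as the arm can. A call with a number of a shift or a turn outside -1 to 1 is refused whole. A call with a gripper value outside its range is refused whole. The fingers move at their own pace and stop on an object; the grip force is fixed at half the most. Time passes only in rows, so rows that do not move let the fingers close. It gives the time, the measured TCP pose, the force and the opening at its end, in the units of the state.
- sense(): the state, without advancing time (a new reading comes with each control period).
- camera(name): name is "scene" or "top" or "wrist"; returns a dict with "pixels" (420x560x3 uint8, red, green, blue), "intrinsics" (3x3 intrinsics, pixels), "k1" (the pictures are not rectified: a ray, as slopes to the right and down, at radius r is drawn at 1 + k1 r^2 times it, then the intrinsics apply), "camera_from_world" (4x4, takes a point from world to camera coordinates); the wrist camera has in their place "T_tool_cam" (4x4, takes a point from camera to tool coordinates, whose origin is the TCP and whose axes are the tool frame's). Camera axes: x right, y up, looking along -z (the intrinsics and any distortion apply to the point x, -y, -z); pixel columns grow to the right and rows downward; lengths in mm; the calibration is good to about 2 mm. A picture is of the moment at which its call begins: read the wrist's pose just before it. There is no depth.
- sign_off(): hands the job in, once; it reports no verdict.
The state is a dict: "t": time; "qpos": joint angles; "qd": joint speeds; "effort": joint torques, N m; "tool_pos": TCP position; "ee_rot": TCP orientation; "wrist_force": force on the tool from outside, world axes, zero at the start; "torque": the same for the moment, N m; "gripper_width": finger opening in mm.
Only numpy, scipy, OpenCV 4.12 (cv2) and the standard library are available. Lean on these libraries where they do the work, as an engineer would, in place of code of your own. Each camera call takes 0.05 s, during which the arm holds its last target.

TASK

Put away the slide-labelling kit that stands along the front of the bench (similar things at the back are not part of it): set the slide carton, the big bottle, the small bottle and the glue stick each into the white parking nest whose recess matches its shape and size (the small bottle belongs in the smaller of the two round recesses). Each must end lying or standing flat on the floor of its recess, right way up, and the two bottles must never be tipped over on the way.

Things in the scene. Friction and masses are not known exactly. Their poses are not given: they have to be found in the camera images.
- slide_box: Closed off-white and grey cardboard carton for microscope slides, a solid block 58 (x) x 82 (y) x 32 (z) mm, about 0.22 kg, loose. It lies on the bench in the near row. Origin: centre of its underside; its own y runs along the 82 mm side, z up. Grasp it across its 58 mm side.
- big_bottle: The bigger of the two loose white reagent bottles with a screw cap: body 60 mm across, 118 mm tall in all, red cap 33 mm across between 91 and 118 mm above the foot, body straight up to 60 mm, shoulder up to 85 mm; about 0.25 kg, loose, standing upright in the near row. Origin: centre of its underside, z up along its axis. The fixed cap can be gripped from above.
- small_bottle: The smaller of the two loose white reagent bottles with a screw cap: body 44 mm across, 92 mm tall in all, blue cap 27 mm across between 70 and 92 mm above the foot, shoulder up to 66 mm; about 0.1 kg, loose, standing upright in the near row. Origin: centre of its underside, z up along its axis. The fixed cap can be gripped from above.
- glue_stick: Thick yellow and white glue stick lying on its side, 24 mm across (24 mm high) and 100 mm long, about 0.04 kg, loose, in the near row; it does not roll. Origin: centre of its underside; its own y runs along its length, z up. Grasp it across the barrel.
- nest_box: White plastic nest fixed to the bench, anywhere in the far row: plate 12 mm thick with one recess 8 mm deep lined with dark rubber (recess floor 4 mm, rim 12 mm above the bench). Origin: centre of the underside; z up. This one has the rectangular recess 74 (x) x 98 (y) mm, for the slide carton; plate 96 x 120 mm; its own y runs along the long side.
- nest_big: White plastic nest fixed to the bench, anywhere in the far row: plate 12 mm thick with one recess 8 mm deep lined with dark rubber (recess floor 4 mm, rim 12 mm above the bench). Origin: centre of the underside; z up. This one has the larger round recess, 76 mm in diameter and centred, for the big bottle; plate 96 x 96 mm.
- nest_small: White plastic nest fixed to the bench, anywhere in the far row: plate 12 mm thick with one recess 8 mm deep lined with dark rubber (recess floor 4 mm, rim 12 mm above the bench). Origin: centre of the underside; z up. This one has the smaller round recess, 60 mm in diameter and centred, for the small bottle; plate 80 x 80 mm.
- nest_slot: White plastic nest fixed to the bench, anywhere in the far row: plate 12 mm thick with one recess 8 mm deep lined with dark rubber (recess floor 4 mm, rim 12 mm above the bench). Origin: centre of the underside; z up. This one has the narrow oblong recess 40 (x) x 116 (y) mm, for the glue stick; plate 62 x 138 mm; its own y runs along the long side.
There are look-alikes about, which are no part of the job. Leave any red look-alike of the nest_big alone.

How it is judged (in metres and radians):
At the end, for the whole second after the job is handed in: Each of the four things rests released in its own nest: its origin within 13 mm (seen from above) of the nest's centre and at the floor of the recess (less than 6.5 mm above the nest's underside), within 0.07 rad of upright, at rest; carton and glue stick lie along their recess (horizontal distance between slide_box and nest_box below 0.013 m and z of slide_box in the frame of nest_box between 0.001 and 0.0065 m and angle between each of slide_box, big_bottle, small_bottle, glue_stick's own z axis and vertical below 0.07 rad and linear speed of each of slide_box, big_bottle, small_bottle, glue_stick below 0.02 m/s and horizontal distance between big_bottle and nest_big below 0.013 m and z of big_bottle in the frame of nest_big between 0.001 and 0.0065 m and horizontal distance between small_bottle and nest_small below 0.013 m and z of small_bottle in the frame of nest_small between 0.001 and 0.0065 m and horizontal distance between glue_stick and nest_slot below 0.013 m and z of glue_stick in the frame of nest_slot between 0.001 and 0.0065 m and angle between the y axis of glue_stick and the y axis of nest_slot, either way round below 0.3 rad and angle between the y axis of slide_box and the y axis of nest_box, either way round below 0.3 rad); the robot touches nothing.
It fails at once if a bottle is tipped over (more than 0.6 rad from upright) (angle between any of big_bottle, small_bottle's own z axis and vertical above 0.6 rad).
It also fails if it takes over 102 s, if anything falls off the work surface, if the arm or the gripper's body presses on something with over 40 N, if the wrist force passes 120 N, or if a joint passes its speed limit or range.

## Working session

There is one attempt and no reset: what is moved stays moved. The work goes in short steps, Python scripts to look and compute and a tool call to move; the robot and the scene stay as the last step left them, time stands still between calls to the robot, and variables do not carry over. Pictures are saved under pics/ and viewed, and the job is handed in when it is done.

Besides the shell and the picture viewer there is one more tool, called after ">>>" as name(argument=value, ...) on one line, values as JSON. step_arm: Moves the arm, as the interface text tells. Shift numbers are shares of 0.2 m and turn numbers shares of pi rad, none past 1 either way. Its arguments: {"type":"object","properties":{"increments":{"type":"array","items":{"type":"array"}}},"required":["increments"]}

```bash
ls; mkdir -p pics
cat > h.py <<'E'
import numpy as np, cv2
from station import sense, camera, grip_point_offset
def shot(name,fn):
    c=camera(name); cv2.imwrite('pics/'+fn+'.png',c['pixels'][:,:,::-1]); np.save('pics/'+fn+'.npy',c,allow_pickle=True); return c
E
python3 - <<'E'
from h import *
print(sense(), grip_point_offset)
for n in('scene','top','wrist'):
    c=shot(n,n+'0'); print({k:v for k,v in c.items() if k!='pixels'})
E
```

```text
pics
{'t': 0.0, 'qpos': array([ 1.00850730e+00,  5.28475773e-01,  1.43391118e+00, -1.95053487e-05,
        1.18141315e+00, -1.78484353e-01]), 'qd': array([-2.42339805e-04, -6.77156074e-05,  1.83615911e-03, -5.71758909e-04,
       -1.05535387e-03, -1.75854044e-03]), 'effort': array([ 8.65936217e-04, -4.42336857e+01, -1.78034413e+01, -3.02178414e-04,
        8.44679569e-03, -1.67855268e-05]), 'tool_pos': array([233.60714897, 578.91752198, 230.32490698]), 'ee_rot': array([ 2.60359162,  1.75647656, -0.00316077]), 'wrist_force': array([ 0.26415109,  0.30040954, -0.16970679]), 'torque': array([-0.01844342, -0.03555324, -0.01355002]), 'gripper_width': 84.97603086017365} 18.700000000000003
{'intrinsics': array([[529.31771901,   0.        , 276.97720366],
       [  0.        , 529.31771901, 216.79819484],
       [  0.        ,   0.        ,   1.        ]]), 'k1': -0.16699778754609212, 'camera_from_world': array([[-9.47663937e-01, -3.18998523e-01,  1.31531184e-02,
         5.42667381e+02],
       [ 2.84338662e-01, -8.24527770e-01,  4.89188595e-01,
        -1.83330633e+02],
       [-1.45205328e
[... 566 characters left out ...]
 8.72303229e-03,  9.98698925e-01,
        -1.17902852e+03],
       [ 0.00000000e+00,  0.00000000e+00,  0.00000000e+00,
         1.00000000e+00]])}
{'intrinsics': array([[302.81027584,   0.        , 278.44298945],
       [  0.        , 302.81027584, 205.85563607],
       [  0.        ,   0.        ,   1.        ]]), 'k1': -0.06286873681556256, 'T_tool_cam': array([[ 9.99999857e-01,  4.17718259e-04,  3.35235184e-04,
        -5.83560724e-01],
       [ 5.03567777e-04, -9.46471996e-01, -3.22785543e-01,
        -8.30801153e+01],
       [ 1.82457298e-04,  3.22785666e-01, -9.46472071e-01,
        -1.42756561e+02],
       [ 0.00000000e+00,  0.00000000e+00,  0.00000000e+00,
         1.00000000e+00]])}
```

View pics/top0.png

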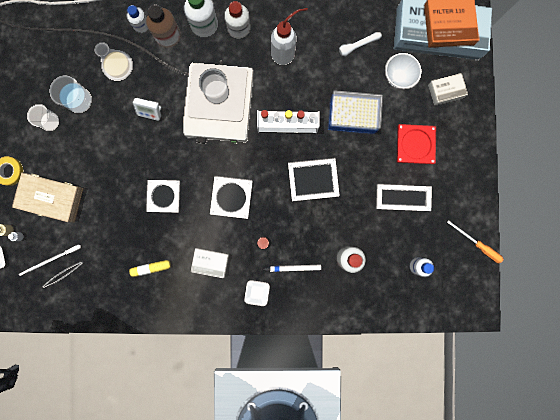

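View pics/scene0.png

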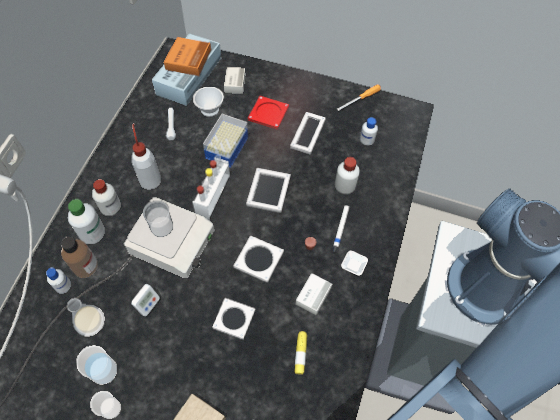

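View pics/wrist0.png

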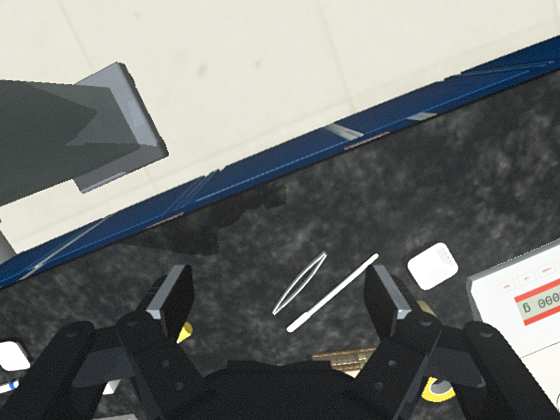

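Top view candidates:
- **Carton:** the near one at (210,262), against the back one at (448,90) and the white box at (257,293). I choose (210,262).
- **Big bottle (red cap):** the near one at (351,260), against the back one at (237,18). I choose (351,260).
- **Small bottle (blue cap):** the near one at (423,267), against the back one at (136,15). I choose (423,267).
- **Glue stick:** (150,268), against the pen at (295,268).
- **Nests:** box (314,180), big (231,197), small (163,196), slot (404,197). I exclude the red one at (417,144).

```bash
cat >> h.py <<'E'
def norm(c,uv):
    uv=np.atleast_2d(np.asarray(uv,float)); K=c['intrinsics']
    return cv2.undistortPoints(uv[:,None],K,np.array([c['k1'],0,0,0,0.]))[:,0]
def rays(c,uv,T=None):
    n=norm(c,uv); d=np.c_[n[:,0],-n[:,1],-np.ones(len(n))]
    W=np.linalg.inv(c['camera_from_world']) if T is None else T
    return W[:3,3], d@W[:3,:3].T
def onz(c,uv,z,T=None):
    o,d=rays(c,uv,T); return o+d*((z-o[2])/d[:,2])[:,None]
def proj(c,P):
    P=np.atleast_2d(np.asarray(P,float)); q=P@c['camera_from_world'][:3,:3].T+c['camera_from_world'][:3,3]
    n=np.c_[q[:,0],-q[:,1]]/-q[:,2:]; r=(n**2).sum(1,keepdims=True); n=n*(1+c['k1']*r)
    return n*c['intrinsics'][0,0]+c['intrinsics'][:2,2]
def load(fn): return np.load('pics/'+fn+'.npy',allow_pickle=True).item()
E
cat > m.py <<'E'
from h import *
c=load('top0'); im=c['pixels']; hsv=cv2.cvtColor(im,cv2.COLOR_RGB2HSV); H,S,V=[hsv[...,i].astype(int) for i in range(3)]
def comp(mask,seed,fill=False):
    x,y=seed
    cs,h=cv2.findContours(mask.astype(np.uint8),cv2.RETR_EXTERNAL if fill else cv2.RETR_LIST,cv2.CHAIN_APPROX_NONE)
    cs=[k for k in cs if cv2.pointPolygonTest(k,(float(x),float(y)),False)>=0 and cv2.contourArea(k)>20]
    return min(cs,key=cv2.contourArea)
def rect(P):
    (cx,cy),(w,h),a=cv2.minAreaRect(P[:,:2].astype(np.float32)); 
    b=cv2.boxPoints(((cx,cy),(w,h),a)); e=b[1]-b[0]; f=b[2]-b[1]; L=e if np.hypot(*e)>np.hypot(*f) else f
    return np.round([cx,cy,w,h,np.degrees(np.arctan2(L[1],L[0]))%180],1)
white=(V>150)&(S<60)
for n,s in dict(small=(163,196),big=(231,197),box=(314,180),slot=(404,197)).items():
    k=comp(white,{'small':(163,180),'big':(231,181),'box':(314,163),'slot':(404,187)}[n],True)[:,0]
    print(n,'plate@12',rect(onz(c,k,12)))
    d=comp((~white),s)[:,0]; print('   recess@12',rect(onz(c,d,12)))
k=comp(white&(V>150),(210,262),True)[:,0]; print('carton@32',rect(onz(c,k,32)))
k=comp((S>60)&(H>20)&(H<40)&(V>120)|((V>150)&(S<100)),(150,268),True)[:,0]; print('glue@12',rect(onz(c,k,12)))
k=comp((S>120)&((H<12)|(H>170))&(V>60),(355,261),True)[:,0]; print('bigcap@118',rect(onz(c,k,118)))
k=comp((S>120)&(H>95)&(H<130)&(V>60),(427,268),True)[:,0]; print('smallcap@92',rect(onz(c,k,92)))
E
python3 m.py
python3 - <<'E'
from h import *
im=load('top0')['pixels'][150:310,110:470,::-1]; cv2.imwrite('pics/crop0.png',cv2.resize(im,None,fx=2.2,fy=2.2,interpolation=cv2.INTER_CUBIC))
E
```

```text
small plate@12 [588.7 290.1  81.7  80.8  88.4]
   recess@12 [587.9 291.1  55.9  55.5  89.8]
big plate@12 [585.4 118.1  96.6  97.6 173.4]
   recess@12 [5.852e+02 1.172e+02 7.050e+01 7.030e+01 1.000e-01]
box plate@12 [629.7 -89.5  97.2 120.8  95.8]
   recess@12 [629.6 -89.   71.5  96.6  95.9]
slot plate@12 [ 584.3 -319.2  139.7   62.9   87.7]
   recess@12 [ 584.4 -318.   111.    37.7   88. ]
carton@32 [422.  168.9  83.9  60.1  79.2]
glue@12 [407.4 322.5  23.5 104.  101.4]
bigcap@118 [ 433.1 -174.3   29.8   27.3   89.7]
smallcap@92 [ 412.3 -350.6   29.6   22.8   75.7]
```

View pics/crop0.png

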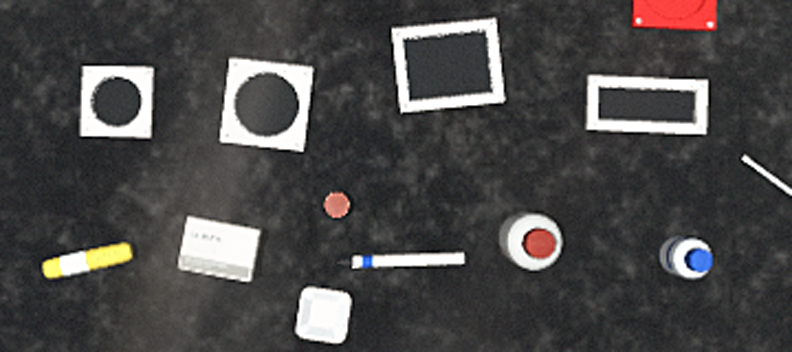

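```bash
cat > m2.py <<'E'
from h import *
import sys
def circ(x,y,r,z): t=np.linspace(0,2*np.pi,40); return np.c_[x+r*np.cos(t),y+r*np.sin(t),0*t+z]
out=[]
for nm in('top0','scene0'):
    c=load(nm); im=c['pixels'][:,:,::-1]; S=6
    for (x,y,H,hc,R,rc) in((433.1,-174.3,118,91,30,16.5),(412.3,-350.6,92,70,22,13.5)):
        p=proj(c,[x,y,H*.6])[0].astype(int); x0,y0=p-32
        big=cv2.resize(im[y0:y0+64,x0:x0+64],None,fx=S,fy=S,interpolation=cv2.INTER_CUBIC)
        for C,col in((circ(x,y,rc,H),(0,255,0)),(circ(x,y,rc,hc),(0,255,255)),(circ(x,y,R,0),(255,0,255))):
            q=((proj(c,C)-[x0,y0]+.5)*S).astype(int); cv2.polylines(big,[q[:,None]],True,col,1)
        out.append(big)
cv2.imwrite('pics/caps.png',cv2.resize(np.vstack([np.hstack(out[:2]),np.hstack(out[2:])]),(600,600)))
E
python3 m2.py
```

```text
(no output)
```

View pics/caps.png

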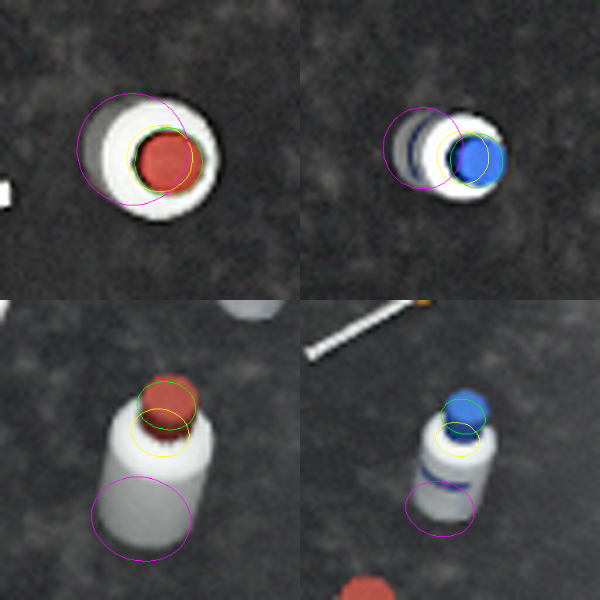

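The sizes of every chosen item match the description. The bottle caps are within about 3 mm between the two views. Next is the planning helper.

```bash
cat > plan.py <<'E'
import sys,json
from h import *
from scipy.spatial.transform import Rotation as R
def plan(x,y,z,th,claw,nmin=1,v=45.):
    s=sense(); p=s['tool_pos'].copy(); Rc=R.from_rotvec(s['ee_rot'])
    Rt=R.from_euler('z',th,degrees=True)*R.from_euler('x',180,degrees=True)
    dv=(Rc.inv()*Rt).as_rotvec(); D=np.array([x,y,z])-p
    n=max(nmin,int(np.ceil(np.linalg.norm(D)/v)),int(np.ceil(np.degrees(np.linalg.norm(dv))/8.0)))
    print('t',round(s['t'],2),'pos',p.round(1),'dist',D.round(1),'rot',np.degrees(dv).round(1),'w',round(s['gripper_width'],1),'F',s['wrist_force'].round(1))
    for i in range(n):
        Ri=Rc*R.from_rotvec(dv*i/n); t=Ri.inv().apply(D/n)/200; w=dv/n/np.pi
        print('[%s,%s,%g],'%(json.dumps([round(float(a),3) for a in t]).replace(' ',''),json.dumps([round(float(a),3) for a in w]).replace(' ',''),claw))
if __name__=='__main__':
    a=[float(v) for v in sys.argv[1:]]; plan(*a[:5],*( [int(a[5])] if len(a)>5 else []))
E
python3 plan.py 407 322 150 11.4 1
```

```text
t 0.15 pos [233.7 579.1 230.5] dist [ 173.3 -257.1  -80.5] rot [ 0.   0.1 56.6] w 85.6 F [0.  0.6 0. ]
[[-0.108,0.161,0.05],[0.0,0.0,0.039],1],
[[-0.088,0.173,0.05],[0.0,0.0,0.039],1],
[[-0.066,0.182,0.05],[0.0,0.0,0.039],1],
[[-0.043,0.189,0.05],[0.0,0.0,0.039],1],
[[-0.019,0.193,0.05],[0.0,0.0,0.039],1],
[[0.005,0.194,0.05],[0.0,0.0,0.039],1],
[[0.028,0.192,0.05],[0.0,0.0,0.039],1],
[[0.052,0.187,0.05],[0.0,0.0,0.039],1],
```

>>> step_arm(increments=[[[-0.108,0.161,0.05],[0,0,0.039],1],[[-0.088,0.173,0.05],[0,0,0.039],1],[[-0.066,0.182,0.05],[0,0,0.039],1],[[-0.043,0.189,0.05],[0,0,0.039],1],[[-0.019,0.193,0.05],[0,0,0.039],1],[[0.005,0.194,0.05],[0,0,0.039],1],[[0.028,0.192,0.05],[0,0,0.039],1],[[0.052,0.187,0.05],[0,0,0.039],1]])

```text
t: 0.95
tool_pos: [407.9, 317.1, 147.4]
ee_rot: [-3.125, -0.28, -0.003]
wrist_force: [1.3, -0.0, 0.3]
gripper_width: 85.1
```

```bash
python3 plan.py 407 322 120 11.4 1
```

```text
t 0.95 pos [407.9 317.1 147.4] dist [ -0.9   4.9 -27.4] rot [-0.2 -0.1 -1.2] w 85.1 F [ 1.3 -0.   0.3]
[[-0.0,-0.024,0.137],[-0.001,-0.001,-0.006],1],
```

>>> step_arm(increments=[[[0,-0.024,0.1],[0,0,-0.006],1],[[0,0,0],[0,0,0],1]])

```text
t: 1.15
tool_pos: [409.9, 317.1, 125.8]
ee_rot: [-3.125, -0.294, -0.001]
wrist_force: [-1.1, -0.9, 0.2]
gripper_width: 85.3
```

```bash
cat >> h.py <<'E'
from scipy.spatial.transform import Rotation as Rn
def wshot(fn):
    s=sense(); T=np.eye(4); T[:3,:3]=Rn.from_rotvec(s['ee_rot']).as_matrix(); T[:3,3]=s['tool_pos']
    c=shot('wrist',fn); W=T@c['T_tool_cam']; c['camera_from_world']=np.linalg.inv(W); np.save('pics/'+fn+'.npy',c,allow_pickle=True); return c
def overlay(c,P,fn):
    im=c['pixels'][:,:,::-1].copy()
    for C in P: cv2.polylines(im,[np.round(proj(c,C)*16).astype(np.int32)[:,None]],True,(255,0,255),1,cv2.LINE_AA,4)
    cv2.imwrite('pics/'+fn+'.png',im)
def box(x,y,ang,w,l,z):
    a=np.radians(ang); u=np.array([np.cos(a),np.sin(a)]); v=np.array([-u[1],u[0]])
    return np.array([[*(np.array([x,y])+i*u*l/2+j*v*w/2),z] for i,j in((1,1),(1,-1),(-1,-1),(-1,1))])
def circ(x,y,r,z): t=np.linspace(0,2*np.pi,40); return np.c_[x+r*np.cos(t),y+r*np.sin(t),0*t+z]
E
python3 - <<'E'
from h import *
c=wshot('w1'); print(sense()['tool_pos'])
overlay(c,[box(407.4,322.5,101.4,24,100,12),box(422,168.9,79.2,58,82,32),circ(588,290.5,30,12),circ(585.3,117.6,38,12)],'w1o')
E
```

```text
[410.96501228 317.61022893 126.99487946]
```

View pics/w1o.png

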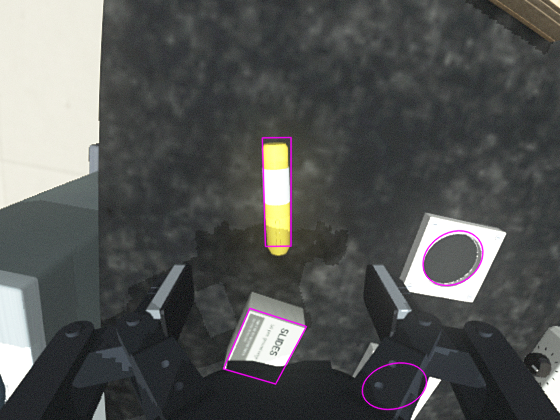

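```bash
cat > m3.py <<'E'
from m import *
for fn,seed in(('top0',(150,268)),('w1',(278,195)),('scene0',(301,352))):
    c=load(fn); hsv=cv2.cvtColor(c['pixels'],cv2.COLOR_RGB2HSV); H,S,V=[hsv[...,i].astype(int) for i in range(3)]
    mk=(V>90)&((S<60)&(V>150)|(H>20)&(H<38)&(S>90)); mk=cv2.morphologyEx(mk.astype(np.uint8),cv2.MORPH_CLOSE,np.ones((3,3)))
    k=comp(mk,seed,True)[:,0]
    for z in(0,12,24): print(fn,z,rect(onz(c,k,z)))
E
python3 m3.py | tail -9
```

```text
top0 0 [406.3 325.3  24.  105.7 102.4]
top0 12 [407.2 322.2  23.8 104.6 102.4]
top0 24 [408.1 319.   23.5 103.6 102.4]
w1 0 [408.9 311.8  24.5 110.8 102.9]
w1 12 [408.2 315.7  23.4 105.9 102.9]
w1 24 [407.6 319.5  22.4 100.9 102.9]
scene0 0 [407.8 312.   24.2 106.4 103.5]
scene0 12 [407.4 315.2  24.  105.3 103.5]
scene0 24 [407.1 318.5  23.8 104.3 103.5]
```

```bash
python3 plan.py 407.8 318.8 7 12.9 1 4
```

```text
t 1.2 pos [411.  317.6 127. ] dist [  -3.2    1.2 -120. ] rot [-0.1 -0.2 -2.1] w 85.2 F [ 1.1 -0.1  0.3]
[[-0.004,-0.002,0.15],[-0.0,-0.0,-0.003],1],
[[-0.004,-0.002,0.15],[-0.0,-0.0,-0.003],1],
[[-0.004,-0.002,0.15],[-0.0,-0.0,-0.003],1],
[[-0.004,-0.002,0.15],[-0.0,-0.0,-0.003],1],
```

>>> step_arm(increments=[[[-0.004,-0.002,0.15],[0,0,-0.003],1],[[-0.004,-0.002,0.15],[0,0,-0.003],1],[[-0.004,-0.002,0.15],[0,0,-0.003],1],[[-0.004,-0.002,0.15],[0,0,-0.003],1],[[0,0,0],[0,0,0],0.6]])

```text
t: 1.7
tool_pos: [412.1, 324.9, 9.0]
ee_rot: [-3.113, -0.365, -0.026]
wrist_force: [-1.0, 0.6, 1.1]
gripper_width: 73.4
```

```bash
python3 plan.py 407.8 318.8 7 12.9 1 1; python3 -c "
from h import *
print([sense()['tool_pos'].round(1) for _ in range(3)])"
```

```text
t 1.7 pos [412.1 324.9   9. ] dist [-4.3 -6.1 -2. ] rot [-0.3 -1.   0.5] w 73.4 F [-1.   0.6  1.1]
[[-0.028,0.025,0.01],[-0.002,-0.006,0.003],1],
[array([412.1, 324.9,   9. ]), array([412.1, 324.9,   9. ]), array([412.1, 324.9,   9. ])]
```

>>> step_arm(increments=[[[-0.028,0.03,0.01],[-0.002,-0.006,0.002],0.5],[[0,0,0],[0,0,0],0.2],[[0,0,0],[0,0,0],0],[[0,0,0],[0,0,0],0],[[0,0,0],[0,0,0],0],[[0,0,0],[0,0,0],0]])

```text
t: 2.3
tool_pos: [410.8, 320.3, 13.5]
ee_rot: [-3.119, -0.359, -0.012]
wrist_force: [-0.3, -0.0, 0.2]
gripper_width: 21.0
```

```bash
python3 plan.py 407.8 318.8 200 12.9 0 5
```

```text
t 2.3 pos [410.8 320.3  13.5] dist [ -3.   -1.5 186.5] rot [-0.1 -0.5  0.2] w 21.0 F [-0.3 -0.   0.2]
[[-0.002,0.001,-0.187],[-0.0,-0.001,0.0],0],
[[-0.002,0.001,-0.187],[-0.0,-0.001,0.0],0],
[[-0.002,0.001,-0.187],[-0.0,-0.001,0.0],0],
[[-0.003,0.001,-0.187],[-0.0,-0.001,0.0],0],
[[-0.003,0.001,-0.187],[-0.0,-0.001,0.0],0],
```

Width 21 mm is below the 24 mm barrel, so I am gripping too high. The arm drifted up while the jaws closed, so I'll regrip lower.

>>> step_arm(increments=[[[0,0,0.0],[0,0,0],0.5],[[-0.01,0,0.03],[0,0,0],0.5]])

```text
t: 2.5
tool_pos: [410.1, 320.3, 8.4]
ee_rot: [-3.118, -0.359, -0.017]
wrist_force: [0.3, 0.5, 0.5]
gripper_width: 42.5
```

>>> step_arm(increments=[[[0,0,0.0],[0,0,0],0.5]])

```text
t: 2.6
tool_pos: [409.2, 319.9, 7.6]
ee_rot: [-3.119, -0.359, -0.014]
wrist_force: [-0.5, 0.5, -0.3]
gripper_width: 42.6
```

>>> step_arm(increments=[[[0,0,0.0],[0,0,0],0.5]])

```text
t: 2.7
tool_pos: [409.1, 319.9, 7.3]
ee_rot: [-3.119, -0.359, -0.014]
wrist_force: [0.0, -0.5, 0.3]
gripper_width: 42.6
```

>>> step_arm(increments=[[[0,0,0.0],[0,0,0],0.3],[[0,0,0],[0,0,0],0.2]])

```text
t: 2.9
tool_pos: [409.1, 319.8, 7.3]
ee_rot: [-3.119, -0.359, -0.013]
wrist_force: [0.3, -0.5, 3.8]
gripper_width: 21.5
```

>>> step_arm(increments=[[[0,0,0.0],[0,0,0],0.1],[[0,0,0],[0,0,0],0]])

```text
t: 3.1
tool_pos: [409.1, 319.8, 7.3]
ee_rot: [-3.119, -0.359, -0.013]
wrist_force: [-0.4, 0.3, 0.2]
gripper_width: 21.8
```

>>> step_arm(increments=[[[0,0,0.0],[0,0,0],0],[[0,0,0],[0,0,0],0]])

```text
t: 3.3
tool_pos: [409.1, 319.9, 7.3]
ee_rot: [-3.119, -0.359, -0.013]
wrist_force: [0.1, 0.6, 1.3]
gripper_width: 21.6
```

>>> step_arm(increments=[[[0,0,-0.05],[0,0,0],0],[[0,0,-0.15],[0,0,0],0],[[0,0,-0.2],[0,0,0],0],[[0,0,-0.2],[0,0,0],0],[[0,0,-0.15],[0,0,0],0]])

```text
t: 3.8
tool_pos: [404.7, 317.7, 159.3]
ee_rot: [3.119, 0.358, -0.006]
wrist_force: [0.1, 1.3, 0.2]
gripper_width: 21.5
```

```bash
python3 -c "
from h import *
wshot('w2')"; python3 plan.py 584.4 -318.5 180 -2.3 0
```

```text
t 3.85 pos [407.2 319.1 163.6] dist [ 177.2 -637.6   16.4] rot [-0.  -0.3 15.4] w 21.2 F [0.6 1.1 1.3]
[[0.009,0.22,-0.005],[-0.0,-0.0,0.006],0],
[[0.013,0.22,-0.005],[-0.0,-0.0,0.006],0],
[[0.017,0.22,-0.005],[-0.0,-0.0,0.006],0],
[[0.021,0.22,-0.005],[-0.0,-0.0,0.006],0],
[[0.025,0.219,-0.005],[-0.0,-0.0,0.006],0],
[[0.029,0.219,-0.005],[-0.0,-0.0,0.006],0],
[[0.033,0.218,-0.005],[-0.0,-0.0,0.006],0],
[[0.037,0.217,-0.005],[-0.0,-0.0,0.006],0],
[[0.041,0.217,-0.005],[-0.0,-0.0,0.006],0],
[[0.045,0.216,-0.005],[-0.0,-0.0,0.006],0],
[[0.048,0.215,-0.005],[-0.0,-0.0,0.006],0],
[[0.052,0.214,-0.005],[-0.0,-0.0,0.006],0],
[[0.056,0.213,-0.005],[-0.0,-0.0,0.006],0],
[[0.06,0.212,-0.005],[-0.0,-0.0,0.006],0],
[[0.064,0.211,-0.005],[-0.0,-0.0,0.006],0],
```

View pics/w2.png

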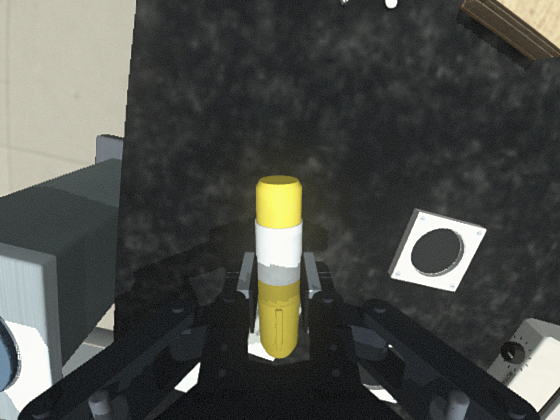

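Run:
```python
from h import *
c=load('w2'); T=c['T_tool_cam']
# plane tool z = -16.7 (top surface), ends rows
for u,v in((279,178),(279,357)): print(onz(c,[(u,v)],-16.7,T)[0].round(1), onz(c,[(u,v)],-4.7,T)[0].round(1))
```

```text
[ -0.2 -52.1 -16.7] [ -0.2 -49.2  -4.7]
[ -0.2  46.7 -16.7] [-0.2 59.  -4.7]
```

>>> step_arm(increments=[[[0.009,0.22,-0.005],[0,0,0.006],0],[[0.013,0.22,-0.005],[0,0,0.006],0],[[0.017,0.22,-0.005],[0,0,0.006],0],[[0.021,0.22,-0.005],[0,0,0.006],0],[[0.025,0.22,-0.005],[0,0,0.006],0],[[0.029,0.22,-0.005],[0,0,0.006],0],[[0.033,0.22,-0.005],[0,0,0.006],0],[[0.037,0.22,-0.005],[0,0,0.006],0]])

```text
t: 4.65
tool_pos: [504.2, -27.4, 179.1]
ee_rot: [-3.133, -0.134, -0.03]
wrist_force: [0.2, 0.6, -0.1]
gripper_width: 21.8
```

```bash
python3 plan.py 584.4 -318.5 150 -2.3 0
```

```text
t 4.65 pos [504.2 -27.4 179.1] dist [  80.2 -291.1  -29.1] rot [-0.4 -1.1  7.2] w 21.8 F [ 0.2  0.6 -0.1]
[[0.039,0.212,0.02],[-0.0,-0.001,0.006],0],
[[0.043,0.211,0.021],[-0.0,-0.001,0.006],0],
[[0.047,0.211,0.021],[-0.0,-0.001,0.006],0],
[[0.05,0.21,0.021],[-0.0,-0.001,0.006],0],
[[0.054,0.209,0.021],[-0.0,-0.001,0.006],0],
[[0.058,0.208,0.021],[-0.0,-0.001,0.006],0],
[[0.062,0.207,0.021],[-0.0,-0.001,0.006],0],
```

>>> step_arm(increments=[[[0.039,0.212,0.02],[0,-0.001,0.006],0],[[0.043,0.211,0.02],[0,-0.001,0.006],0],[[0.047,0.211,0.02],[0,-0.001,0.006],0],[[0.05,0.21,0.02],[0,-0.001,0.006],0],[[0.054,0.209,0.02],[0,-0.001,0.006],0],[[0.058,0.208,0.02],[0,-0.001,0.006],0],[[0.062,0.207,0.02],[0,-0.001,0.006],0],[[0,0,0],[0,0,0],0]])

```text
t: 5.45
tool_pos: [583.2, -338.0, 151.9]
ee_rot: [-3.138, 0.094, -0.002]
wrist_force: [-0.4, 1.1, 0.3]
gripper_width: 21.6
```

```bash
python3 - <<'E'
from h import *
c=wshot('w3'); 
overlay(c,[box(584.4,-318.5,88,40,116,12)],'w3o')
E
python3 plan.py 584.4 -318.5 50 -2.3 0 3
```

```text
t 5.5 pos [ 582.1 -334.9  151.8] dist [   2.3   16.4 -101.8] rot [-0.3  0.1 -1. ] w 21.5 F [ 0.1  0.5 -0.5]
[[0.003,-0.026,0.17],[-0.001,0.0,-0.002],0],
[[0.003,-0.027,0.17],[-0.001,0.0,-0.002],0],
[[0.003,-0.027,0.17],[-0.001,0.0,-0.002],0],
```

View pics/w3o.png

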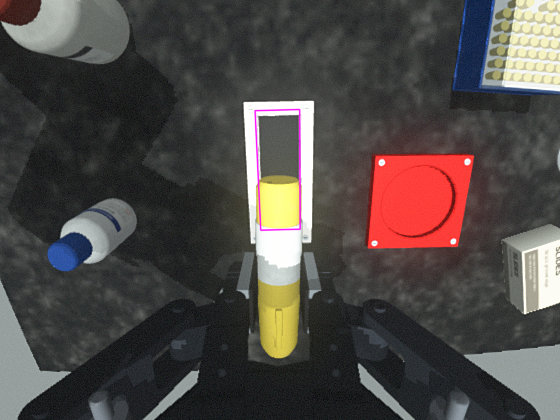

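>>> step_arm(increments=[[[0.003,-0.026,0.17],[-0.001,0,-0.002],0],[[0.003,-0.026,0.17],[-0.001,0,-0.002],0],[[0.003,-0.026,0.17],[-0.001,0,-0.002],0],[[0,0,0],[0,0,0],0]])

```text
t: 5.9
tool_pos: [583.7, -315.5, 49.8]
ee_rot: [3.138, -0.06, -0.002]
wrist_force: [-0.1, 0.3, -0.4]
gripper_width: 21.4
```

```bash
python3 - <<'E'
from h import *
c=wshot('w4'); 
overlay(c,[box(584.4,-318.5,88,40,116,12)],'w4o')
E
python3 plan.py 584.4 -318.5 14 -2.3 0 2
```

```text
t 5.95 pos [ 585.4 -317.1   52.4] dist [ -1.   -1.4 -38.4] rot [ 0.3 -0.2  0.1] w 21.4 F [ 0.7 -0.   0.5]
[[-0.003,0.003,0.096],[0.001,-0.0,0.0],0],
[[-0.003,0.003,0.096],[0.001,-0.0,0.0],0],
```

View pics/w4o.png

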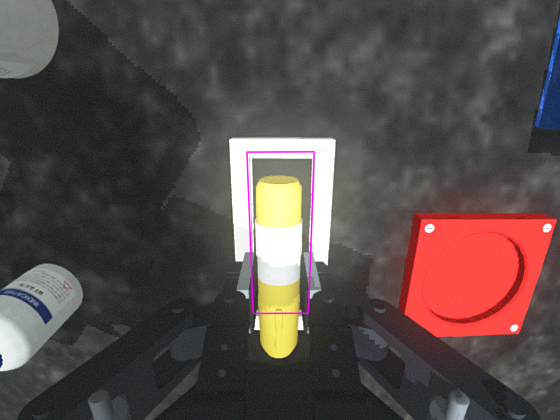

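>>> step_arm(increments=[[[-0.003,0.006,0.096],[0.001,0,0],0],[[0,0.006,0.08],[0,0,0],0],[[0,0,0],[0,0,0],0]])

```text
t: 6.25
tool_pos: [587.6, -321.0, 20.0]
ee_rot: [3.133, -0.058, 0.015]
wrist_force: [-0.8, 0.5, -0.8]
gripper_width: 21.7
```

```bash
python3 plan.py 584.4 -320 12.5 -2.3 0 1
```

```text
t 6.25 pos [ 587.6 -321.    20. ] dist [-3.2  1.  -7.5] rot [ 0.4 -0.6  0.2] w 21.7 F [-0.8  0.5 -0.8]
[[-0.017,-0.005,0.037],[0.002,-0.003,0.001],0],
```

>>> step_arm(increments=[[[-0.017,-0.004,0.034],[0.002,-0.003,0.001],0],[[0,0,0],[0,0,0],0],[[0,0,0],[0,0,0],0]])

```text
t: 6.55
tool_pos: [585.0, -321.3, 14.0]
ee_rot: [3.139, -0.065, 0.003]
wrist_force: [-0.3, 0.1, -0.7]
gripper_width: 21.3
```

```bash
python3 plan.py 584.4 -320 12.5 -2.3 0 1
```

```text
t 6.55 pos [ 585.  -321.3   14. ] dist [-0.6  1.3 -1.5] rot [ 0.1 -0.1 -0.1] w 21.3 F [-0.3  0.1 -0.7]
[[-0.003,-0.007,0.008],[0.001,-0.001,-0.0],0],
```

>>> step_arm(increments=[[[-0.003,-0.005,0.008],[0,0,0],0],[[0,0,0],[0,0,0],0.4],[[0,0,0],[0,0,0],0.6],[[0,0,0],[0,0,0],0.6],[[0,0,-0.1],[0,0,0],0.8],[[0,0,-0.25],[0,0,0],1],[[0,0,-0.25],[0,0,0],1]])

```text
t: 7.25
tool_pos: [580.1, -317.2, 128.2]
ee_rot: [-3.133, 0.065, 0.017]
wrist_force: [0.2, -0.5, 0.3]
gripper_width: 85.6
```

```bash
python3 - <<'E'
from h import *
c=wshot('w5'); 
overlay(c,[box(584.4,-319.5,88,40,116,12)],'w5o')
E
python3 plan.py 412.5 -352 200 0 1 3
```

```text
t 7.3 pos [ 584.5 -320.4  137.8] dist [-172.   -31.6   62.2] rot [ 0.1 -0.1 -2.4] w 85.1 F [ 1.2 -0.3  3.7]
[[-0.17,0.039,-0.062],[0.0,-0.0,-0.003],1],
[[-0.171,0.037,-0.062],[0.0,-0.0,-0.003],1],
[[-0.171,0.036,-0.062],[0.0,-0.0,-0.003],1],
[[-0.171,0.035,-0.062],[0.0,-0.0,-0.003],1],
[[-0.172,0.033,-0.062],[0.0,-0.0,-0.003],1],
```

View pics/w5o.png

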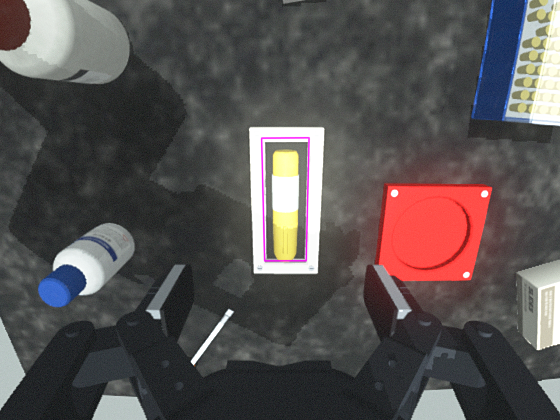

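>>> step_arm(increments=[[[-0.17,0.039,-0.05],[0,0,-0.003],1],[[-0.171,0.037,-0.05],[0,0,-0.003],1],[[-0.171,0.036,-0.05],[0,0,-0.003],1],[[-0.171,0.035,-0.05],[0,0,-0.003],1],[[-0.172,0.033,-0.05],[0,0,-0.003],1],[[0,0,0],[0,0,0],1],[[0,0,0],[0,0,0],1]])

```text
t: 8.0
tool_pos: [411.1, -355.6, 195.0]
ee_rot: [3.126, 0.016, 0.024]
wrist_force: [0.3, 0.4, -0.2]
gripper_width: 85.3
```

```bash
python3 - <<'E'
from h import *
c=wshot('w6'); 
overlay(c,[circ(412.5,-352,13.5,92),circ(412.5,-352,13.5,70)],'w6o')
E
python3 plan.py 412.5 -352 130 0 1 1
```

```text
t 8.05 pos [ 411.3 -355.5  194.9] dist [  1.2   3.5 -64.9] rot [ 0.9 -0.8  0.7] w 85.3 F [ 1.   0.9 -0. ]
[[0.001,-0.011,0.162],[0.002,-0.002,0.002],1],
[[0.002,-0.01,0.162],[0.002,-0.002,0.002],1],
```

View pics/w6o.png

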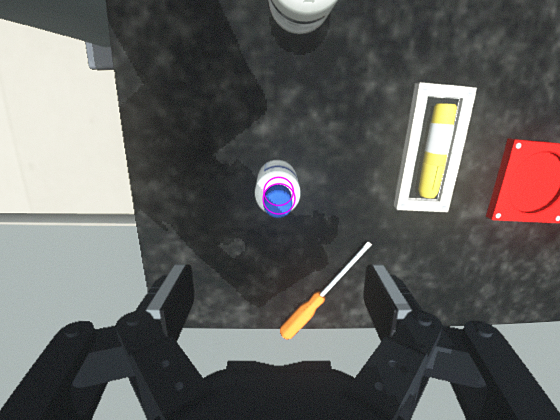

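```bash
cat > cap.py <<'E'
from h import *
# least-squares: cap silhouette centroid vs. silhouette of convex hull of the two cap circles
from scipy.optimize import least_squares
def mask(c,kind,seed):
    hsv=cv2.cvtColor(c['pixels'],cv2.COLOR_RGB2HSV); H,S,V=[hsv[...,i].astype(int) for i in range(3)]
    m=(S>90)&(V>40)&(((H>95)&(H<130)) if kind=='blue' else ((H<12)|(H>168)))
    cs,_=cv2.findContours(m.astype(np.uint8),cv2.RETR_EXTERNAL,cv2.CHAIN_APPROX_NONE)
    return max([k for k in cs if cv2.contourArea(k)>30 and np.hypot(*(k[:,0].mean(0)-seed))<22],key=cv2.contourArea)[:,0]
def cap(views,kind,x,y,r,z0,z1):
    obs=[]
    for fn in views:
        c=load(fn); k=mask(c,kind,proj(c,[x,y,(z0+z1)/2])[0]); h=cv2.convexHull(k.astype(np.float32)); m=cv2.moments(h); obs.append((c,np.array([m['m10'],m['m01']])/m['m00'],m['m00']))
    def pred(c,p):
        h=cv2.convexHull(proj(c,np.r_[circ(*p,r,z0),circ(*p,r,z1)]).astype(np.float32)); m=cv2.moments(h); return np.array([m['m10'],m['m01']])/m['m00'],m['m00']
    for (c,o,a),fn in zip(obs,views):
        p=np.array([x,y],float)
        for _ in range(5): # shift on plane
            q,ar=pred(c,p); p=p+(onz(c,[o],z1)-onz(c,[q],z1))[0,:2]
        print(fn,p.round(1),'area ratio',round(a/ar,2))
E
python3 - <<'E'
from cap import *
cap(['top0','scene0','w6'],'blue',412.5,-352,13.5,70,92)
cap(['top0','scene0'],'red',434,-175.5,16.5,91,118)
E
```

```text
top0 [ 411.3 -354.2] area ratio 0.72
scene0 [ 410.8 -361.2] area ratio 0.78
w6 [ 411.7 -357.2] area ratio 0.81
top0 [ 432.2 -176.8] area ratio 0.74
scene0 [ 432.1 -183.6] area ratio 0.75
```

Run:
```python
from h import *
o=[]
for fn,ps in(('w6',[(411.5,-356)]),('top0',[(411.5,-356)]),('scene0',[(411.5,-356)])):
    c=load(fn); x,y=ps[0]; S=6
    x0,y0=(proj(c,[x,y,85])[0]-24).astype(int)
    b=cv2.resize(c['pixels'][y0:y0+48,x0:x0+48,::-1],None,fx=S,fy=S,interpolation=cv2.INTER_NEAREST)
    for z,col in((92,(0,255,0)),(70,(0,255,255))): cv2.polylines(b,[((proj(c,circ(x,y,13.5,z))-[x0,y0]+.5)*S).astype(int)[:,None]],True,col,1)
    o.append(b)
cv2.imwrite('pics/c6.png',cv2.resize(np.hstack(o),(780,260)))
```

```text
(no output)
```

View pics/c6.png

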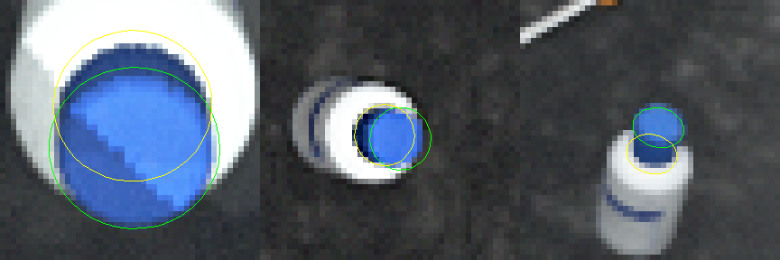

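>>> step_arm(increments=[[[0.001,0,0.15],[0.002,-0.002,0.001],1],[[0,0,0.15],[0.002,-0.002,0.001],1],[[0,0,0.15],[0,0,0],1],[[0,0,0],[0,0,0],1],[[0,0,0],[0,0,0],1]])

```text
t: 8.55
tool_pos: [419.6, -357.6, 102.4]
ee_rot: [3.134, 0.016, 0.011]
wrist_force: [-0.4, 0.2, -0.1]
gripper_width: 85.8
```

```bash
python3 plan.py 411.5 -356 73 0 0.8 1
```

```text
t 8.55 pos [ 419.6 -357.6  102.4] dist [ -8.1   1.6 -29.4] rot [ 0.4 -0.4  0.6] w 85.8 F [-0.4  0.2 -0.1]
[[-0.041,-0.009,0.147],[0.002,-0.002,0.003],0.8],
```

>>> step_arm(increments=[[[-0.041,-0.009,0.06],[0.001,-0.001,0.003],0.9],[[0,0,0.06],[0,0,0],0.8],[[0,0,0],[0,0,0],0.7],[[0,0,0],[0,0,0],0.7]])

```text
t: 8.95
tool_pos: [415.7, -358.0, 81.3]
ee_rot: [3.13, 0.006, 0.015]
wrist_force: [0.3, -0.2, 0.3]
gripper_width: 60.0
```

```bash
python3 plan.py 411.5 -356 73 0 0.6 1
```

```text
t 8.95 pos [ 415.7 -358.    81.3] dist [-4.2  2.  -8.3] rot [ 0.7 -0.6  0.2] w 60.0 F [ 0.3 -0.2  0.3]
[[-0.021,-0.011,0.041],[0.004,-0.003,0.001],0.6],
```

>>> step_arm(increments=[[[-0.021,-0.011,0.041],[0.003,-0.003,0],0.6],[[0,0,0],[0,0,0],0.6],[[0,0,0],[0,0,0],0.6]])

```text
t: 9.25
tool_pos: [412.6, -356.9, 74.1]
ee_rot: [3.137, 0.006, 0.003]
wrist_force: [-0.1, 0.7, 0.3]
gripper_width: 51.2
```

```bash
python3 plan.py 411.5 -356 73 0 0.6 1
```

```text
t 9.25 pos [ 412.6 -356.9   74.1] dist [-1.1  0.9 -1.1] rot [ 0.2 -0.1  0.2] w 51.2 F [-0.1  0.7  0.3]
[[-0.005,-0.005,0.005],[0.001,-0.001,0.001],0.6],
```

>>> step_arm(increments=[[[-0.005,-0.004,0.005],[0,0,0],0.45],[[0,0,0],[0,0,0],0.35],[[0,0,0],[0,0,0],0.25],[[0,0,0],[0,0,0],0.1],[[0,0,0],[0,0,0],0],[[0,0,0],[0,0,0],0],[[0,0,0],[0,0,0],0]])

```text
t: 9.95
tool_pos: [411.8, -356.5, 73.6]
ee_rot: [3.136, 0.006, 0.005]
wrist_force: [0.2, 0.1, 1.3]
gripper_width: 24.4
```

```bash
python3 -c "
from h import *
wshot('w7')"; python3 plan.py 411.5 -356 250 0 0 4
```

```text
t 10.0 pos [ 411.8 -356.5   73.7] dist [ -0.3   0.5 176.3] rot [ 0.3 -0.2  0.2] w 25.1 F [ 0.4 -0.2  0.1]
[[0.0,0.001,-0.22],[0.0,-0.0,0.0],0],
[[0.0,0.0,-0.22],[0.0,-0.0,0.0],0],
[[-0.0,-0.0,-0.22],[0.0,-0.0,0.0],0],
[[-0.0,-0.0,-0.22],[0.0,-0.0,0.0],0],
```

View pics/w7.png

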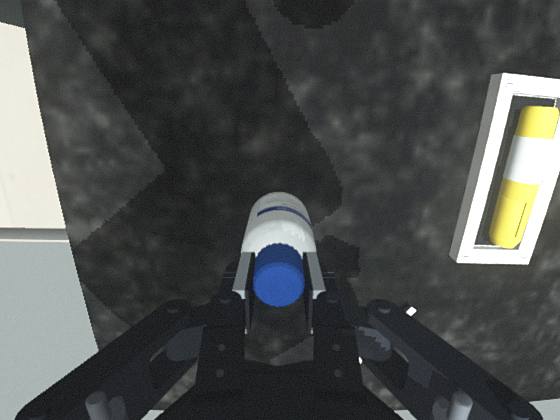

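Run:
```python
from h import *
c=load('w7'); print(onz(c,[(279,275)],-18.3,c['T_tool_cam'])[0])
```

```text
[ -0.09569865  -5.51609483 -18.3       ]
```

>>> step_arm(increments=[[[0,0,-0.05],[0,0,0],0],[[0,0,-0.12],[0,0,0],0],[[0,0,-0.2],[0,0,0],0],[[0,0,-0.2],[0,0,0],0],[[0,0,-0.15],[0,0,0],0],[[0,0,-0.1],[0,0,0],0],[[0,0,0],[0,0,0],0]])

```text
t: 10.7
tool_pos: [410.2, -354.4, 245.5]
ee_rot: [3.139, 0.006, 0.001]
wrist_force: [-0.4, 0.1, -0.6]
gripper_width: 25.1
```

```bash
python3 -c "
from h import *
wshot('w8')"; python3 plan.py 560 0 240 0 0 12; python3 plan.py 588 288 240 0 0 22
```

```text
t 10.75 pos [ 409.6 -353.6  244. ] dist [150.4 353.6  -4. ] rot [-0.   0.1  0.2] w 24.7 F [ 0.9  0.1 -1. ]
[[0.063,-0.147,0.002],[-0.0,0.0,0.0],0],
[[0.063,-0.147,0.002],[-0.0,0.0,0.0],0],
[[0.063,-0.147,0.002],[-0.0,0.0,0.0],0],
[[0.063,-0.147,0.002],[-0.0,0.0,0.0],0],
[[0.063,-0.147,0.002],[-0.0,0.0,0.0],0],
[[0.063,-0.147,0.002],[-0.0,0.0,0.0],0],
[[0.063,-0.147,0.002],[-0.0,0.0,0.0],0],
[[0.063,-0.147,0.002],[-0.0,0.0,0.0],0],
[[0.063,-0.147,0.002],[-0.0,0.0,0.0],0],
[[0.063,-0.147,0.002],[-0.0,0.0,0.0],0],
[[0.063,-0.147,0.002],[-0.0,0.0,0.0],0],
[[0.063,-0.147,0.002],[-0.0,0.0,0.0],0],
t 10.75 pos [ 409.6 -353.6  244. ] dist [178.4 641.6  -4. ] rot [-0.   0.1  0.2] w 24.7 F [ 0.9  0.1 -1. ]
[[0.041,-0.146,0.001],[-0.0,0.0,0.0],0],
[[0.041,-0.146,0.001],[-0.0,0.0,0.0],0],
[[0.041,-0.146,0.001],[-0.0,0.0,0.0],0],
[[0.041,-0.146,0.001],[-0.0,0.0,0.0],0],
[[0.041,-0.146,0.001],[-0.0,0.0,0.0],0],
[[0.041,-0.146,0.001],[-0.0,0.0,0.0],0],
[[0.041,-0.146,0.001],[-0.0,0.0,0.0],0],
[[0.041,-0.146,0.001],[-0.0,0.0,0.0],0],
[[0.041,-0.146,0.001],[-0.0,0.0,0.0],0],
[[0.041,-0.146,0.001],[-0.0,0.0,0.0],0],
[[0.041,-0.146,0.001],[-0.0,0.0,0.0],0],
[[0.041,-0.146,0.001],[-0.0,0.0,0.0],0],
[[0.041,-0.146,0.001],[-0.0,0.0,0.0],0],
[[0.041,-0.146,0.001],[-0.0,0.0,0.0],0],
[[0.041,-0.146,0.001],[-0.0,0.0,0.0],0],
[[0.041,-0.146,0.001],[-0.0,0.0,0.0],0],
[[0.041,-0.146,0.001],[-0.0,0.0,0.0],0],
[[0.041,-0.146,0.001],[-0.0,0.0,0.0],0],
[[0.041,-0.146,0.001],[-0.0,0.0,0.0],0],
[[0.041,-0.146,0.001],[-0.0,0.0,0.0],0],
[[0.041,-0.146,0.001],[-0.0,0.0,0.0],0],
[[0.041,-0.146,0.001],[-0.0,0.0,0.0],0],
```

View pics/w8.png

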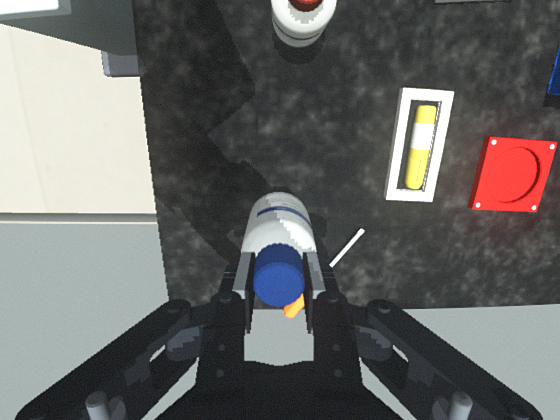

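>>> step_arm(increments=[[[0.02,-0.06,0],[0,0,0],0],[[0.04,-0.12,0],[0,0,0],0],[[0.041,-0.17,0],[0,0,0],0],[[0.041,-0.2,0],[0,0,0],0],[[0.05,-0.2,0],[0,0,0],0],[[0.05,-0.2,0],[0,0,0],0],[[0.05,-0.2,0],[0,0,0],0],[[0.05,-0.2,0],[0,0,0],0]])

```text
t: 11.55
tool_pos: [471.9, -69.1, 232.3]
ee_rot: [-3.124, 0.012, 0.036]
wrist_force: [1.1, -0.2, -0.6]
gripper_width: 24.7
```

>>> step_arm(increments=[[[0.05,-0.2,0],[0,0,0],0],[[0.05,-0.2,0],[0,0,0],0],[[0.05,-0.2,0],[0,0,0],0],[[0.05,-0.2,0],[0,0,0],0],[[0.05,-0.2,0],[0,0,0],0],[[0.05,-0.2,0],[0,0,0],0],[[0.03,-0.15,0],[0,0,0],0],[[0.02,-0.1,0],[0,0,0],0]])

```text
t: 12.35
tool_pos: [529.9, 242.4, 219.5]
ee_rot: [-3.12, 0.003, 0.093]
wrist_force: [0.4, -0.8, -0.8]
gripper_width: 24.8
```

```bash
python3 plan.py 588 287 180 0 0 6
```

```text
t 12.35 pos [529.9 242.4 219.5] dist [ 58.1  44.6 -39.5] rot [-1.2  3.4 -0.1] w 24.8 F [ 0.4 -0.8 -0.8]
[[0.05,-0.037,0.031],[-0.001,0.003,-0.0],0],
[[0.05,-0.037,0.031],[-0.001,0.003,-0.0],0],
[[0.05,-0.037,0.031],[-0.001,0.003,-0.0],0],
[[0.049,-0.037,0.032],[-0.001,0.003,-0.0],0],
[[0.049,-0.037,0.032],[-0.001,0.003,-0.0],0],
[[0.049,-0.037,0.033],[-0.001,0.003,-0.0],0],
```

>>> step_arm(increments=[[[0.05,-0.037,0.031],[-0.001,0.003,0],0],[[0.05,-0.037,0.031],[-0.001,0.003,0],0],[[0.05,-0.037,0.031],[-0.001,0.003,0],0],[[0.049,-0.037,0.032],[-0.001,0.003,0],0],[[0.049,-0.037,0.032],[-0.001,0.003,0],0],[[0.049,-0.037,0.032],[-0.001,0.003,0],0],[[0,0,0],[0,0,0],0],[[0,0,0],[0,0,0],0]])

```text
t: 13.15
tool_pos: [588.2, 289.7, 168.6]
ee_rot: [3.137, -0.003, -0.018]
wrist_force: [-0.9, 0.9, -0.8]
gripper_width: 25.1
```

```bash
python3 plan.py 588 287 120 0 0 2;  python3 - <<'E'
from h import *
c=wshot('w9'); p=sense()['tool_pos'];x,y=p[:2]
overlay(c,[circ(588.2,290.5,30,12),circ(x,y+3,22,p[2]-73.7)],'w9o')
E
```

```text
t 13.15 pos [588.2 289.7 168.6] dist [ -0.2  -2.7 -48.6] rot [ 0.3  0.7 -0.1] w 25.1 F [-0.9  0.9 -0.8]
[[0.001,0.006,0.122],[0.001,0.002,-0.0],0],
[[0.0,0.007,0.122],[0.001,0.002,-0.0],0],
```

View pics/w9o.png

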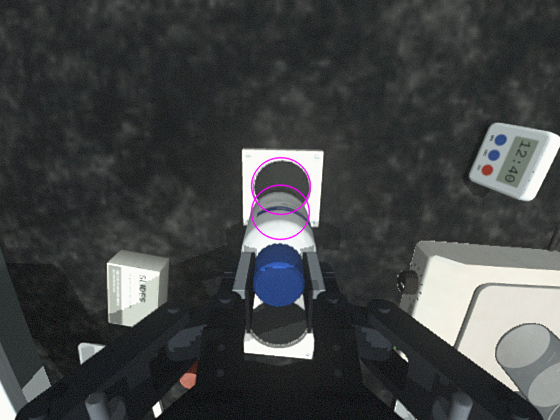

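>>> step_arm(increments=[[[0,0.002,0.15],[0.001,0.002,0],0],[[0,0.002,0.15],[0.001,0.002,0],0],[[0,0,0.06],[0,0,0],0],[[0,0,0],[0,0,0],0],[[0,0,0],[0,0,0],0]])

```text
t: 13.7
tool_pos: [590.1, 288.2, 99.6]
ee_rot: [-3.138, 0.005, -0.013]
wrist_force: [-0.2, 0.6, -0.5]
gripper_width: 25.0
```

```bash
python3 plan.py 588 289 80 0 0 2;  python3 - <<'E'
from h import *
c=wshot('w10'); p=sense()['tool_pos'];x,y=p[:2]
overlay(c,[circ(588.2,290.5,30,12)],'w10o')
E
```

```text
t 13.7 pos [590.1 288.2  99.6] dist [ -2.1   0.8 -19.6] rot [-0.2 -0.5 -0.2] w 25.0 F [-0.2  0.6 -0.5]
[[-0.006,-0.002,0.049],[-0.001,-0.001,-0.001],0],
[[-0.006,-0.002,0.049],[-0.001,-0.001,-0.001],0],
```

View pics/w10o.png

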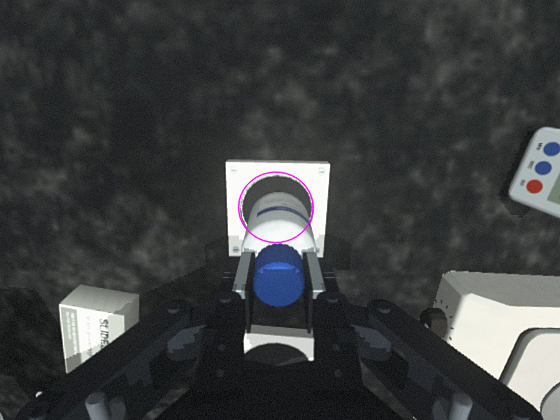

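Run:
```python
from h import *
c=load('w10'); T=c['T_tool_cam']
print('foot edge',onz(c,[(279,192)],73.7,T),'recess edge',onz(c,[(279,176)],87.6,T), 'L/R',onz(c,[(242,205),(312,205)],87.6,T))
```

```text
foot edge [[  0.17724989 -19.59422545  73.7       ]] recess edge [[  0.21718633 -28.51524772  87.6       ]] L/R [[-29.50733538  -4.73317913  87.6       ]
 [ 26.73702934  -4.68308244  87.6       ]]
```

>>> step_arm(increments=[[[-0.006,0,0.049],[-0.001,-0.001,0],0],[[-0.003,0,0.045],[0,0,0],0],[[0,0,0],[0,0,0],0],[[0,0,0],[0,0,0],0]])

```text
t: 14.15
tool_pos: [590.7, 289.1, 82.9]
ee_rot: [-3.139, 0.005, -0.018]
wrist_force: [-0.8, 0.2, -2.1]
gripper_width: 24.4
```

```bash
python3 plan.py 588.2 288.5 78 0 0 1
```

```text
t 14.15 pos [590.7 289.1  82.9] dist [-2.5 -0.6 -4.9] rot [-0.1 -0.7 -0.2] w 24.4 F [-0.8  0.2 -2.1]
[[-0.013,0.003,0.025],[-0.001,-0.004,-0.001],0],
```

>>> step_arm(increments=[[[-0.013,0.002,0.025],[0,-0.004,0],0],[[0,0,0],[0,0,0],0],[[0,0,0],[0,0,0],0]])

```text
t: 14.45
tool_pos: [588.6, 289.0, 78.2]
ee_rot: [-3.139, 0.004, 0.001]
wrist_force: [-0.1, 0.5, -1.1]
gripper_width: 24.7
```

```bash
python3 plan.py 588.2 288.5 78 0 0 1
```

```text
t 14.45 pos [588.6 289.   78.2] dist [-0.4 -0.5 -0.2] rot [-0.2  0.  -0.2] w 24.7 F [-0.1  0.5 -1.1]
[[-0.002,0.003,0.001],[-0.001,0.0,-0.001],0],
```

>>> step_arm(increments=[[[0,0,0.003],[0,0,0],0],[[0,0,0],[0,0,0],0.4],[[0,0,0],[0,0,0],0.5],[[0,0,0],[0,0,0],0.8],[[0,0,-0.05],[0,0,0],0.8],[[0,0,-0.15],[0,0,0],1],[[0,0,-0.2],[0,0,0],1],[[0,0,-0.2],[0,0,0],1]])

```text
t: 15.25
tool_pos: [584.8, 287.2, 196.2]
ee_rot: [3.14, -0.005, -0.023]
wrist_force: [1.8, 0.3, -0.6]
gripper_width: 85.3
```

```bash
python3 plan.py 422 168 160 -10.8 1;  python3 - <<'E'
from h import *
c=wshot('w11')
overlay(c,[circ(588.2,290.5,30,12)],'w11o')
E
```

```text
t 15.25 pos [584.8 287.2 196.2] dist [-162.8 -119.2  -36.2] rot [ 0.2  0.8 10.6] w 85.3 F [ 1.8  0.3 -0.6]
[[-0.162,0.12,0.039],[0.0,0.001,0.012],1],
[[-0.157,0.126,0.038],[0.0,0.001,0.012],1],
[[-0.153,0.131,0.038],[0.0,0.001,0.012],1],
[[-0.148,0.137,0.037],[0.0,0.001,0.012],1],
[[-0.143,0.142,0.037],[0.0,0.001,0.012],1],
```

View pics/w11o.png

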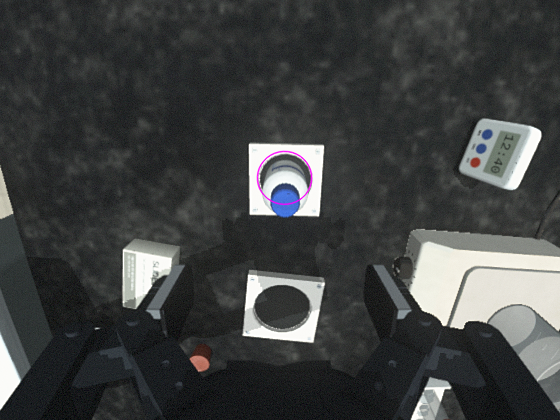

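>>> step_arm(increments=[[[-0.162,0.12,0.03],[0,0.001,0.012],1],[[-0.157,0.126,0.03],[0,0.001,0.012],1],[[-0.153,0.131,0.03],[0,0.001,0.012],1],[[-0.148,0.137,0.03],[0,0.001,0.012],1],[[-0.143,0.142,0.03],[0,0.001,0.012],1],[[0,0,0],[0,0,0],1],[[0,0,0],[0,0,0],1]])

```text
t: 16.0
tool_pos: [425.7, 168.3, 179.5]
ee_rot: [-3.116, 0.309, -0.058]
wrist_force: [1.4, -0.2, 0.3]
gripper_width: 85.5
```

```bash
python3 plan.py 422 168 100 -10.8 1 2;  python3 - <<'E'
from h import *
c=wshot('w12')
overlay(c,[box(422,168.9,79.2,58,82,32)],'w12o')
E
```

```text
t 16.0 pos [425.7 168.3 179.5] dist [ -3.7  -0.3 -79.5] rot [-0.8 -2.1 -0.5] w 85.5 F [ 1.4 -0.2  0.3]
[[-0.016,0.005,0.198],[-0.002,-0.006,-0.001],1],
[[-0.012,0.004,0.199],[-0.002,-0.006,-0.001],1],
```

View pics/w12o.png

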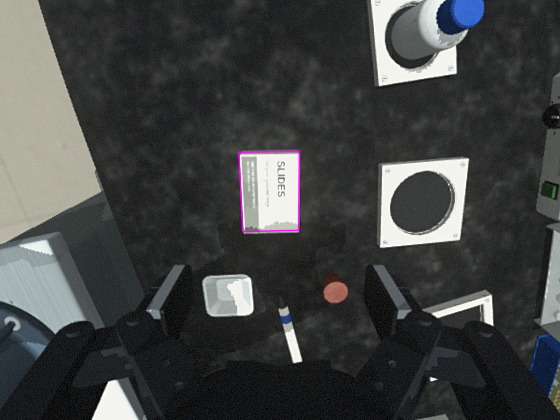

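>>> step_arm(increments=[[[-0.016,0.003,0.198],[-0.002,-0.006,-0.001],1],[[-0.012,0.003,0.198],[-0.002,-0.006,-0.001],1],[[0,0,0.15],[0,0,0],1],[[0,0,0],[0,0,0],1],[[0,0,0],[0,0,0],1]])

```text
t: 16.55
tool_pos: [434.8, 172.2, 70.2]
ee_rot: [-3.122, 0.293, -0.024]
wrist_force: [-0.2, -0.6, -0.2]
gripper_width: 85.4
```

```bash
python3 plan.py 422 168.9 10 -10.8 1 2
```

```text
t 16.55 pos [434.8 172.2  70.2] dist [-12.8  -3.3 -60.2] rot [-0.4 -0.9  0.1] w 85.4 F [-0.2 -0.6 -0.2]
[[-0.032,0.015,0.15],[-0.001,-0.002,0.0],1],
[[-0.031,0.015,0.15],[-0.001,-0.002,0.0],1],
```

>>> step_arm(increments=[[[-0.06,0.02,0.05],[-0.001,-0.003,0],1],[[-0.01,0.005,0.05],[-0.001,-0.002,0],1],[[0,0,0],[0,0,0],1],[[0,0,0],[0,0,0],1]])

```text
t: 16.95
tool_pos: [426.9, 171.6, 53.9]
ee_rot: [-3.124, 0.291, -0.019]
wrist_force: [-0.6, -0.5, 0.1]
gripper_width: 85.5
```

```bash
python3 plan.py 422 168.9 10 -10.8 1 2
```

```text
t 16.95 pos [426.9 171.6  53.9] dist [ -4.9  -2.7 -43.9] rot [-0.3 -0.7  0.1] w 85.5 F [-0.6 -0.5  0.1]
[[-0.012,0.009,0.11],[-0.001,-0.002,0.0],1],
[[-0.011,0.009,0.11],[-0.001,-0.002,0.0],1],
```

>>> step_arm(increments=[[[-0.025,0.012,0.05],[-0.001,-0.003,0],1],[[-0.01,0.006,0.08],[-0.001,-0.002,0],1],[[-0.01,0,0.08],[0,-0.001,0],1],[[0,0,0],[0,0,0],1],[[0,0,0],[0,0,0],1]])

```text
t: 17.45
tool_pos: [420.4, 170.0, 12.1]
ee_rot: [-3.128, 0.292, 0.002]
wrist_force: [0.1, 0.2, 0.1]
gripper_width: 85.1
```

```bash
python3 plan.py 422 168.9 10 -10.8 1 1
```

```text
t 17.45 pos [420.4 170.   12.1] dist [ 1.6 -1.1 -2.1] rot [-0.   0.1  0.1] w 85.1 F [0.1 0.2 0.1]
[[0.009,0.004,0.01],[-0.0,0.0,0.001],1],
```

>>> step_arm(increments=[[[0.007,0.005,0.008],[0,0,0],0.9],[[0,0,0],[0,0,0],0.8],[[0,0,0],[0,0,0],0.7],[[0,0,0],[0,0,0],0.5],[[0,0,0],[0,0,0],0],[[0,0,0],[0,0,0],0],[[0,0,0],[0,0,0],0]])

```text
t: 18.15
tool_pos: [422.8, 168.8, 12.4]
ee_rot: [-3.127, 0.291, -0.004]
wrist_force: [0.1, 0.7, -2.1]
gripper_width: 56.7
```

>>> step_arm(increments=[[[0,0,-0.05],[0,0,0],0],[[0,0,-0.12],[0,0,0],0],[[0,0,-0.2],[0,0,0],0],[[0,0,-0.2],[0,0,0],0],[[0,0,-0.15],[0,0,0],0],[[0,0,-0.05],[0,0,0],0],[[0,0,0],[0,0,0],0]])

```text
t: 18.85
tool_pos: [420.6, 168.4, 174.2]
ee_rot: [-3.128, 0.291, 0.001]
wrist_force: [0.3, -0.3, -2.3]
gripper_width: 56.5
```

```bash
python3 -c "
from h import *
wshot('w13')"; python3 plan.py 629.6 -89 130 5.8 0
```

```text
t 18.9 pos [420.3 168.4 173.6] dist [ 209.3 -257.4  -43.6] rot [ -0.    0.1 -16.4] w 56.6 F [-0.5  0.1 -2.5]
[[0.158,0.134,0.027],[-0.0,0.0,-0.011],0],
[[0.153,0.14,0.027],[-0.0,0.0,-0.011],0],
[[0.148,0.145,0.027],[-0.0,0.0,-0.011],0],
[[0.143,0.15,0.027],[-0.0,0.0,-0.011],0],
[[0.138,0.155,0.027],[-0.0,0.0,-0.011],0],
[[0.132,0.16,0.027],[-0.0,0.0,-0.011],0],
[[0.126,0.165,0.027],[-0.0,0.0,-0.011],0],
[[0.12,0.169,0.027],[-0.0,0.0,-0.011],0],
```

View pics/w13.png

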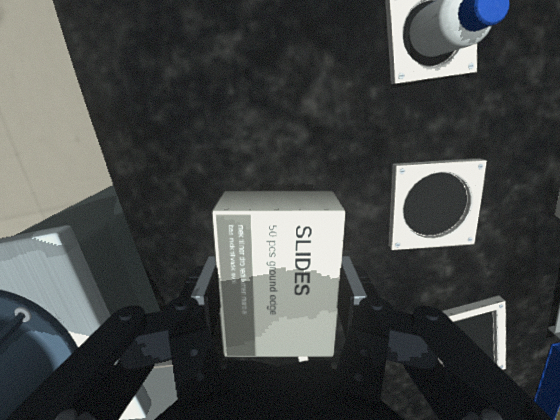

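>>> step_arm(increments=[[[0.08,0.067,0],[0,0,-0.005],0],[[0.158,0.134,0.01],[0,0,-0.011],0],[[0.153,0.14,0.027],[0,0,-0.011],0],[[0.148,0.145,0.027],[0,0,-0.011],0],[[0.143,0.15,0.027],[0,0,-0.011],0],[[0.138,0.155,0.027],[0,0,-0.011],0],[[0.132,0.16,0.027],[0,0,-0.011],0],[[0.126,0.165,0.027],[0,0,-0.011],0]])

```text
t: 19.7
tool_pos: [613.1, -72.4, 124.5]
ee_rot: [-3.131, -0.141, 0.045]
wrist_force: [1.1, 0.4, -1.9]
gripper_width: 56.6
```

```bash
python3 plan.py 629.6 -89 100 5.8 0
```

```text
t 19.7 pos [613.1 -72.4 124.5] dist [ 16.5 -16.6 -24.5] rot [-0.5  1.6 -0.6] w 56.6 F [ 1.1  0.4 -1.9]
[[0.078,0.091,0.12],[-0.003,0.009,-0.004],0],
```

>>> step_arm(increments=[[[0.03,0.04,0.05],[-0.001,0.004,-0.002],0],[[0.02,0.03,0.05],[0,0.003,-0.001],0],[[0,0,0],[0,0,0],0],[[0,0,0],[0,0,0],0]])

```text
t: 20.1
tool_pos: [623.0, -89.4, 96.0]
ee_rot: [-3.13, -0.148, 0.021]
wrist_force: [-0.5, 0.3, -2.2]
gripper_width: 56.9
```

```bash
python3 plan.py 629.6 -89 50 5.8 0 2;python3 - <<'E'
from h import *
c=wshot('w14')
overlay(c,[box(629.6,-89.2,95.9,74,98,12)],'w14o')
E
```

```text
t 20.1 pos [623.  -89.4  96. ] dist [  6.6   0.4 -46. ] rot [-0.5  0.8 -0.4] w 56.9 F [-0.5  0.3 -2.2]
[[0.018,0.002,0.115],[-0.001,0.002,-0.001],0],
[[0.017,0.001,0.115],[-0.001,0.002,-0.001],0],
```

View pics/w14o.png

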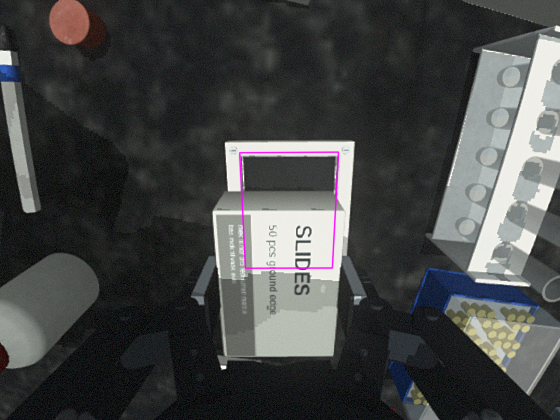

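Run:
```python
from h import *
c=load('w14'); T=c['T_tool_cam']
print('recess',onz(c,[(242,185),(337,185),(290,155)],84,T).round(1),'carton top edge corners/far',onz(c,[(213,211),(345,211)],-19.6,T).round(1),'bottom far',onz(c,[(285,192)],12.4,T).round(1))
```

```text
recess [[-28.5 -22.3  84. ]
 [ 45.1 -22.3  84. ]
 [  8.4 -45.5  84. ]] carton top edge corners/far [[-28.7 -38.2 -19.6]
 [ 28.5 -38.1 -19.6]] bottom far [[  3.1 -37.4  12.4]]
```

>>> step_arm(increments=[[[0.02,0.001,0.1],[-0.001,0.003,-0.001],0],[[0.018,0.001,0.1],[-0.001,0.002,-0.001],0],[[0,0,0],[0,0,0],0],[[0,0,0],[0,0,0],0]])

```text
t: 20.55
tool_pos: [628.9, -83.8, 58.3]
ee_rot: [-3.134, -0.167, -0.005]
wrist_force: [-0.4, 0.3, -1.9]
gripper_width: 56.5
```

```bash
python3 plan.py 630 -89.4 17 5.8 0 2
```

```text
t 20.55 pos [628.9 -83.8  58.3] dist [  1.1  -5.6 -41.3] rot [-0.1 -0.2  0.3] w 56.5 F [-0.4  0.3 -1.9]
[[0.001,0.014,0.103],[-0.0,-0.001,0.001],0],
[[0.001,0.014,0.103],[-0.0,-0.001,0.001],0],
```

>>> step_arm(increments=[[[0.003,0.028,0.06],[0,-0.001,0.001],0],[[0,0,0.06],[0,0,0],0],[[0,0,0],[0,0,0],0],[[0,0,0],[0,0,0],0]])

```text
t: 20.95
tool_pos: [631.3, -89.2, 35.4]
ee_rot: [-3.136, -0.163, -0.005]
wrist_force: [0.8, -0.8, -2.5]
gripper_width: 56.4
```

```bash
python3 plan.py 630 -89.4 17 5.8 0 1
```

```text
t 20.95 pos [631.3 -89.2  35.4] dist [ -1.3  -0.2 -18.4] rot [-0.1 -0.2  0.2] w 56.4 F [ 0.8 -0.8 -2.5]
[[-0.007,0.0,0.092],[-0.0,-0.001,0.001],0],
```

>>> step_arm(increments=[[[-0.007,0,0.05],[0,-0.001,0.001],0],[[0,0,0.04],[0,0,0],0],[[0,0,0],[0,0,0],0],[[0,0,0],[0,0,0],0]])

```text
t: 21.35
tool_pos: [630.1, -89.8, 16.2]
ee_rot: [-3.137, -0.157, -0.001]
wrist_force: [-0.1, 0.2, 2.1]
gripper_width: 56.5
```

```bash
python3 plan.py 630 -89.4 17 5.8 0 1
```

```text
t 21.35 pos [630.1 -89.8  16.2] dist [-0.1  0.4  0.8] rot [-0.  -0.  -0.1] w 56.5 F [-0.1  0.2  2.1]
[[-0.0,-0.002,-0.004],[-0.0,-0.0,-0.0],0],
```

>>> step_arm(increments=[[[0,0,0],[0,0,0],0.8],[[0,0,0],[0,0,0],1],[[0,0,0],[0,0,0],1],[[0,0,-0.05],[0,0,0],1],[[0,0,-0.15],[0,0,0],1],[[0,0,-0.2],[0,0,0],1],[[0,0,-0.2],[0,0,0],1],[[0,0,-0.2],[0,0,0],1]])

```text
t: 22.15
tool_pos: [627.3, -89.1, 179.4]
ee_rot: [-3.134, -0.157, 0.013]
wrist_force: [1.0, -0.5, -0.1]
gripper_width: 85.4
```

```bash
python3 plan.py 433 -178 200 0 1;  python3 - <<'E'
from h import *
c=wshot('w15')
overlay(c,[box(629.6,-89.2,95.9,74,98,12)],'w15o')
E
```

```text
t 22.15 pos [627.3 -89.1 179.4] dist [-194.3  -88.9   20.6] rot [-0.2  0.5  5.7] w 85.4 F [ 1.  -0.5 -0.1]
[[-0.202,0.069,-0.019],[-0.0,0.001,0.006],1],
[[-0.201,0.073,-0.02],[-0.0,0.001,0.006],1],
[[-0.199,0.077,-0.02],[-0.0,0.001,0.006],1],
[[-0.198,0.081,-0.02],[-0.0,0.001,0.006],1],
[[-0.196,0.085,-0.02],[-0.0,0.001,0.006],1],
```

View pics/w15o.png

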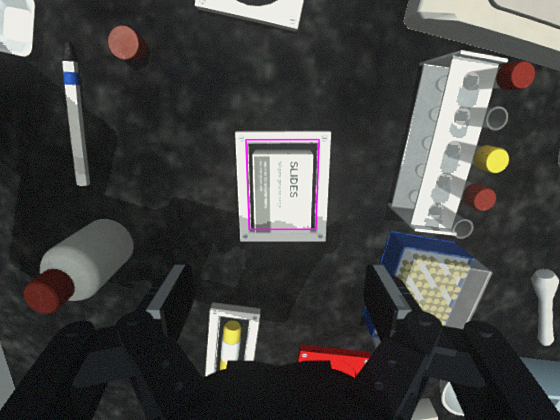

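Carton seated. Now the big bottle.

>>> step_arm(increments=[[[-0.202,0.069,-0.03],[0,0.001,0.006],1],[[-0.201,0.073,-0.03],[0,0.001,0.006],1],[[-0.199,0.077,-0.03],[0,0.001,0.006],1],[[-0.198,0.081,-0.03],[0,0.001,0.006],1],[[-0.196,0.085,-0.03],[0,0.001,0.006],1],[[0,0,0],[0,0,0],1],[[0,0,0],[0,0,0],1]])

```text
t: 22.9
tool_pos: [435.8, -183.3, 225.0]
ee_rot: [3.129, 0.008, 0.069]
wrist_force: [0.6, -0.0, 0.7]
gripper_width: 85.5
```

```bash
python3 plan.py 433 -178 160 0 1;  python3 - <<'E'
from h import *
from cap import cap
c=wshot('w16')
overlay(c,[circ(433,-178,16.5,118)],'w16o')
cap(['w16'],'red',433,-178,16.5,91,118)
E
```

```text
t 22.9 pos [ 435.8 -183.3  225. ] dist [ -2.8   5.3 -65. ] rot [ 0.7 -2.5  0.3] w 85.5 F [ 0.6 -0.   0.7]
[[-0.014,-0.015,0.162],[0.002,-0.007,0.001],1],
[[-0.01,-0.014,0.162],[0.002,-0.007,0.001],1],
w16 [ 432.2 -179.8] area ratio 0.86
```

View pics/w16o.png

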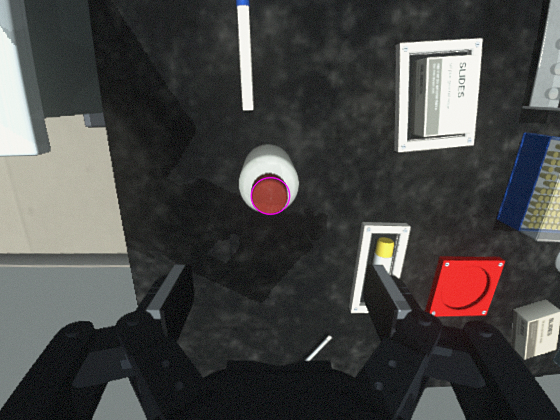

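>>> step_arm(increments=[[[-0.014,-0.015,0.12],[0.002,-0.007,0.001],1],[[-0.01,-0.014,0.12],[0.002,-0.007,0.001],1],[[0,0,0],[0,0,0],1],[[0,0,0],[0,0,0],1]])

```text
t: 23.35
tool_pos: [438.3, -177.7, 177.3]
ee_rot: [3.139, 0.008, 0.008]
wrist_force: [-0.0, 0.2, 0.1]
gripper_width: 85.5
```

```bash
python3 plan.py 433 -178 135 0 0.9 2
```

```text
t 23.35 pos [ 438.3 -177.7  177.3] dist [ -5.3  -0.3 -42.3] rot [ 0.2 -0.3  0.3] w 85.5 F [-0.   0.2  0.1]
[[-0.014,0.0,0.106],[0.0,-0.001,0.001],0.9],
[[-0.014,0.001,0.106],[0.0,-0.001,0.001],0.9],
```

>>> step_arm(increments=[[[-0.025,0,0.106],[0,-0.001,0.001],0.9],[[-0.01,0,0.106],[0,-0.001,0.001],0.8],[[0,0,0.08],[0,0,0],0.8],[[0,0,0],[0,0,0],0.8],[[0,0,0],[0,0,0],0.8]])

```text
t: 23.85
tool_pos: [438.3, -179.7, 122.1]
ee_rot: [3.131, 0.006, 0.017]
wrist_force: [0.5, -0.1, 0.0]
gripper_width: 68.1
```

```bash
python3 plan.py 433 -178 96 0 0.7 1
```

```text
t 23.85 pos [ 438.3 -179.7  122.1] dist [ -5.3   1.7 -26.1] rot [ 0.6 -0.6  0.2] w 68.1 F [ 0.5 -0.1  0. ]
[[-0.028,-0.01,0.13],[0.003,-0.003,0.001],0.7],
```

>>> step_arm(increments=[[[-0.035,-0.01,0.065],[0.003,-0.003,0.001],0.7],[[-0.005,0,0.06],[0,-0.001,0],0.7],[[0,0,0],[0,0,0],0.7],[[0,0,0],[0,0,0],0.7]])

```text
t: 24.25
tool_pos: [431.8, -178.7, 97.5]
ee_rot: [3.138, 0.002, 0.003]
wrist_force: [-0.6, -0.0, 1.1]
gripper_width: 60.1
```

```bash
python3 plan.py 433 -178 96 0 0.7 1
```

```text
t 24.25 pos [ 431.8 -178.7   97.5] dist [ 1.2  0.7 -1.5] rot [ 0.2 -0.1  0.1] w 60.1 F [-0.6 -0.   1.1]
[[0.006,-0.004,0.008],[0.001,-0.001,0.0],0.7],
```

>>> step_arm(increments=[[[0.005,-0.003,0.008],[0,0,0],0.6],[[0,0,0],[0,0,0],0.5],[[0,0,0],[0,0,0],0.4],[[0,0,0],[0,0,0],0.25],[[0,0,0],[0,0,0],0],[[0,0,0],[0,0,0],0],[[0,0,0],[0,0,0],0],[[0,0,0],[0,0,0],0]])

```text
t: 25.05
tool_pos: [432.8, -178.2, 96.4]
ee_rot: [3.137, 0.002, 0.003]
wrist_force: [-0.4, 0.5, -0.0]
gripper_width: 31.0
```

>>> step_arm(increments=[[[0,0,-0.05],[0,0,0],0],[[0,0,-0.12],[0,0,0],0],[[0,0,-0.2],[0,0,0],0],[[0,0,-0.2],[0,0,0],0],[[0,0,-0.15],[0,0,0],0],[[0,0,-0.05],[0,0,0],0],[[0,0,0],[0,0,0],0]])

```text
t: 25.75
tool_pos: [430.8, -175.9, 257.3]
ee_rot: [3.141, 0.002, -0.003]
wrist_force: [0.2, 0.3, -2.8]
gripper_width: 31.3
```

```bash
python3 -c "
from h import *
wshot('w17')"; python3 plan.py 585 116 250 0 0 10
```

```text
t 25.8 pos [ 430.5 -175.7  256.6] dist [154.5 291.7  -6.6] rot [-0.   0.2  0.1] w 31.1 F [ 0.4  0.1 -3.9]
[[0.077,-0.146,0.003],[-0.0,0.0,0.0],0],
[[0.077,-0.146,0.003],[-0.0,0.0,0.0],0],
[[0.077,-0.146,0.003],[-0.0,0.0,0.0],0],
[[0.077,-0.146,0.003],[-0.0,0.0,0.0],0],
[[0.077,-0.146,0.003],[-0.0,0.0,0.0],0],
[[0.077,-0.146,0.003],[-0.0,0.0,0.0],0],
[[0.077,-0.146,0.003],[-0.0,0.0,0.0],0],
[[0.077,-0.146,0.003],[-0.0,0.0,0.0],0],
[[0.077,-0.146,0.003],[-0.0,0.0,0.0],0],
[[0.077,-0.146,0.003],[-0.0,0.0,0.0],0],
```

View pics/w17.png

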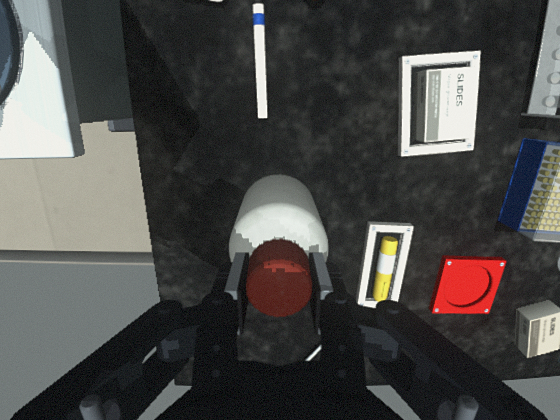

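>>> step_arm(increments=[[[0.03,-0.05,0],[0,0,0],0],[[0.06,-0.1,0],[0,0,0],0],[[0.077,-0.146,0.003],[0,0,0],0],[[0.077,-0.15,0.003],[0,0,0],0],[[0.077,-0.15,0.003],[0,0,0],0],[[0.077,-0.15,0.003],[0,0,0],0],[[0.077,-0.15,0.003],[0,0,0],0],[[0.077,-0.15,0.003],[0,0,0],0]])

```text
t: 26.6
tool_pos: [538.4, 44.9, 241.3]
ee_rot: [-3.131, 0.013, 0.041]
wrist_force: [0.4, -1.4, -2.1]
gripper_width: 31.0
```

```bash
python3 plan.py 585 116 200 0 0 5
```

```text
t 26.6 pos [538.4  44.9 241.3] dist [ 46.6  71.1 -41.3] rot [-0.6  1.5 -0.5] w 31.0 F [ 0.4 -1.4 -2.1]
[[0.047,-0.071,0.041],[-0.001,0.002,-0.001],0],
[[0.047,-0.071,0.041],[-0.001,0.002,-0.001],0],
[[0.047,-0.071,0.041],[-0.001,0.002,-0.001],0],
[[0.047,-0.071,0.041],[-0.001,0.002,-0.001],0],
[[0.047,-0.071,0.041],[-0.001,0.002,-0.001],0],
```

>>> step_arm(increments=[[[0.047,-0.071,0.041],[-0.001,0.002,-0.001],0],[[0.047,-0.071,0.041],[-0.001,0.002,-0.001],0],[[0.047,-0.071,0.041],[-0.001,0.002,-0.001],0],[[0.047,-0.065,0.041],[-0.001,0.002,-0.001],0],[[0.03,-0.05,0.041],[-0.001,0.002,-0.001],0],[[0,0,0],[0,0,0],0],[[0,0,0],[0,0,0],0]])

```text
t: 27.3
tool_pos: [578.1, 124.0, 186.8]
ee_rot: [3.139, 0.026, -0.021]
wrist_force: [-0.4, -0.8, -3.1]
gripper_width: 31.3
```

```bash
python3 plan.py 585.3 117 130 0 0 3;python3 - <<'E'
from h import *
c=wshot('w18')
overlay(c,[circ(585.3,117.4,38,12)],'w18o')
E
```

```text
t 27.3 pos [578.1 124.  186.8] dist [  7.2  -7.  -56.8] rot [0.2 0.8 0.9] w 31.3 F [-0.4 -0.8 -3.1]
[[0.013,0.012,0.095],[0.0,0.001,0.002],0],
[[0.013,0.012,0.095],[0.0,0.001,0.002],0],
[[0.012,0.012,0.095],[0.0,0.001,0.002],0],
```

View pics/w18o.png

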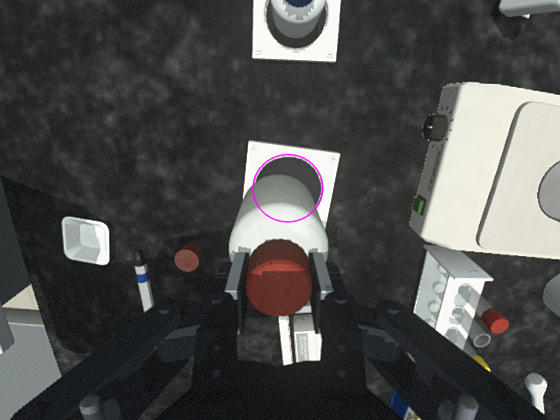

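>>> step_arm(increments=[[[0.016,0.015,0.095],[0,0.001,0.002],0],[[0.013,0.012,0.095],[0,0.001,0.002],0],[[0.012,0.012,0.095],[0,0.001,0.002],0],[[0,0,0],[0,0,0],0],[[0,0,0],[0,0,0],0]])

```text
t: 27.85
tool_pos: [587.4, 112.1, 132.4]
ee_rot: [3.138, -0.013, 0.003]
wrist_force: [0.7, -0.3, -3.2]
gripper_width: 30.9
```

```bash
python3 plan.py 585.3 117 105 0 0 2;python3 - <<'E'
from h import *
c=wshot('w19')
overlay(c,[circ(585.3,117.4,38,12)],'w19o')
E
```

```text
t 27.85 pos [587.4 112.1 132.4] dist [ -2.1   4.9 -27.4] rot [ 0.2 -0.1 -0.5] w 30.9 F [ 0.7 -0.3 -3.2]
[[-0.006,-0.013,0.069],[0.001,-0.0,-0.001],0],
[[-0.005,-0.012,0.069],[0.001,-0.0,-0.001],0],
```

View pics/w19o.png

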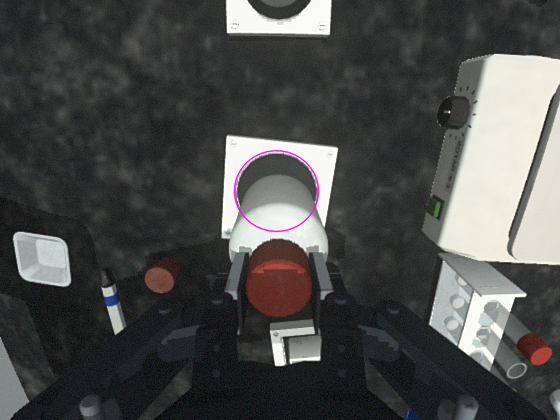

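Run:
```python
from h import *
c=load('w19'); T=c['T_tool_cam']
print('foot',onz(c,[(278,175)],96.4,T).round(1),'recess',onz(c,[(278,154),(235,190),(318,190)],120.4,T).round(1))
```

```text
foot [[ -0.6 -27.3  96.4]] recess [[ -0.6 -40.4 120.4]
 [-39.4  -8.  120.4]
 [ 35.5  -7.9 120.4]]
```

>>> step_arm(increments=[[[-0.006,-0.013,0.06],[0.001,0,-0.001],0],[[-0.005,-0.012,0.06],[0,0,-0.001],0],[[0,0,0],[0,0,0],0],[[0,0,0],[0,0,0],0]])

```text
t: 28.3
tool_pos: [586.3, 117.4, 109.3]
ee_rot: [3.141, -0.002, 0.01]
wrist_force: [-0.3, 0.4, -3.4]
gripper_width: 31.4
```

```bash
python3 plan.py 585.3 117 101 0 0 1
```

```text
t 28.3 pos [586.3 117.4 109.3] dist [-1.  -0.4 -8.3] rot [ 0.  -0.4 -0.1] w 31.4 F [-0.3  0.4 -3.4]
[[-0.005,0.002,0.041],[0.0,-0.002,-0.0],0],
```

>>> step_arm(increments=[[[-0.005,0.001,0.025],[0,-0.002,0],0],[[0,0,0.016],[0,0,0],0],[[0,0,0],[0,0,0],0],[[0,0,0],[0,0,0],0]])

```text
t: 28.7
tool_pos: [585.6, 117.6, 100.6]
ee_rot: [3.141, -0.001, 0.0]
wrist_force: [0.3, 0.3, -3.2]
gripper_width: 31.2
```

```bash
python3 plan.py 585.3 117 100.5 0 0 1
```

```text
t 28.7 pos [585.6 117.6 100.6] dist [-0.3 -0.6 -0.1] rot [ 0. -0. -0.] w 31.2 F [ 0.3  0.3 -3.2]
[[-0.001,0.003,0.001],[0.0,-0.0,-0.0],0],
```

>>> step_arm(increments=[[[0,0,0.004],[0,0,0],0],[[0,0,0],[0,0,0],0],[[0,0,0],[0,0,0],0]])

```text
t: 29.0
tool_pos: [586.0, 117.7, 100.9]
ee_rot: [3.142, -0.002, 0.003]
wrist_force: [0.9, 0.3, -2.9]
gripper_width: 31.2
```

>>> step_arm(increments=[[[0,0,0],[0,0,0],0.5],[[0,0,0],[0,0,0],0.6],[[0,0,0],[0,0,0],0.8],[[0,0,-0.05],[0,0,0],0.8],[[0,0,-0.15],[0,0,0],1],[[0,0,-0.2],[0,0,0],1],[[0,0,-0.2],[0,0,0],1],[[0,0,0],[0,0,0],1]])

```text
t: 29.8
tool_pos: [587.5, 117.5, 228.4]
ee_rot: [3.141, -0.002, 0.009]
wrist_force: [1.6, -0.2, -1.0]
gripper_width: 85.1
```

Run:
```python
from h import *
c=wshot('w20')
overlay(c,[circ(585.3,117.4,38,12)],'w20o')
```

```text
(no output)
```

View pics/w20o.png

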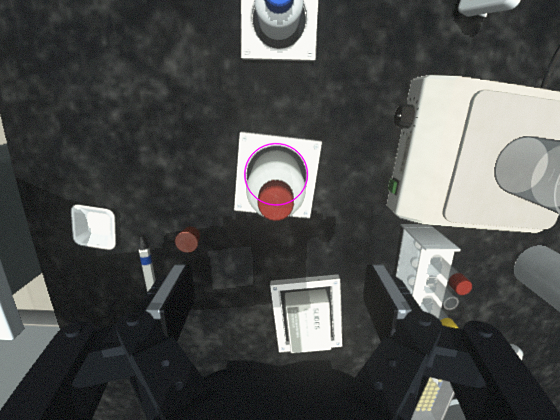

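```bash
python3 plan.py 330 430 300 20 1
```

```text
t 29.85 pos [585.8 117.4 226. ] dist [-255.8  312.6   74. ] rot [  0.   -0.1 -20.1] w 85.3 F [-0.1  0.2  0.2]
[[-0.128,-0.156,-0.037],[0.0,-0.0,-0.011],1],
[[-0.123,-0.161,-0.037],[0.0,-0.0,-0.011],1],
[[-0.117,-0.165,-0.037],[0.0,-0.0,-0.011],1],
[[-0.111,-0.169,-0.037],[0.0,-0.0,-0.011],1],
[[-0.105,-0.173,-0.037],[0.0,-0.0,-0.011],1],
[[-0.099,-0.176,-0.037],[0.0,-0.0,-0.011],1],
[[-0.093,-0.179,-0.037],[0.0,-0.0,-0.011],1],
[[-0.086,-0.183,-0.037],[0.0,-0.0,-0.011],1],
[[-0.08,-0.185,-0.037],[0.0,-0.0,-0.011],1],
[[-0.073,-0.188,-0.037],[0.0,-0.0,-0.011],1],
```

>>> step_arm(increments=[[[-0.06,-0.08,-0.05],[0,0,-0.011],1],[[-0.12,-0.161,-0.05],[0,0,-0.011],1],[[-0.12,-0.165,-0.05],[0,0,-0.011],1],[[-0.12,-0.169,-0.05],[0,0,-0.011],1],[[-0.11,-0.173,-0.05],[0,0,-0.011],1],[[-0.1,-0.176,-0.05],[0,0,-0.011],1],[[-0.1,-0.18,-0.05],[0,0,-0.011],1],[[-0.1,-0.18,-0.05],[0,0,-0.011],1]])

```text
t: 30.65
tool_pos: [371.0, 356.8, 303.5]
ee_rot: [3.108, 0.45, -0.029]
wrist_force: [0.6, -0.2, 0.5]
gripper_width: 85.4
```

>>> step_arm(increments=[[[-0.1,-0.18,0],[0,0,0],1],[[-0.1,-0.18,0],[0,0,0],1],[[-0.1,-0.15,0],[0,0,0],1],[[0,0,0],[0,0,0],1],[[0,0,0],[0,0,0],1]])

```text
t: 31.15
tool_pos: [267.8, 442.7, 303.5]
ee_rot: [3.102, 0.477, -0.044]
wrist_force: [0.9, 0.1, 0.6]
gripper_width: 85.6
```

Run:
```python
from h import *
from cap import cap
a=shot('top','top9'); b=shot('scene','scene9')
print(sense()['tool_pos'],sense()['wrist_force'])
A=cv2.resize(a['pixels'][130:300,110:470,::-1],None,fx=2.2,fy=2.2); cv2.imwrite('pics/top9c.png',A)
B=cv2.resize(b['pixels'][80:380,180:420,::-1],None,fx=2,fy=2); cv2.imwrite('pics/scene9c.png',B)
try:
    cap(['top9','scene9'],'red',585.3,117.4,16.5,95,122)
    cap(['top9','scene9'],'blue',588.2,290,13.5,74,96)
except Exception as e: print(e)
```

```text
[268.97646703 442.11257432 303.52695882] [ 0.33210656 -0.79823478  0.05861023]
top9 [585.5 119.7] area ratio 0.76
scene9 [585.5 113.8] area ratio 0.73
top9 [588.2 291.6] area ratio 0.64
scene9 [588.2 287.4] area ratio 0.63
```

View pics/top9c.png

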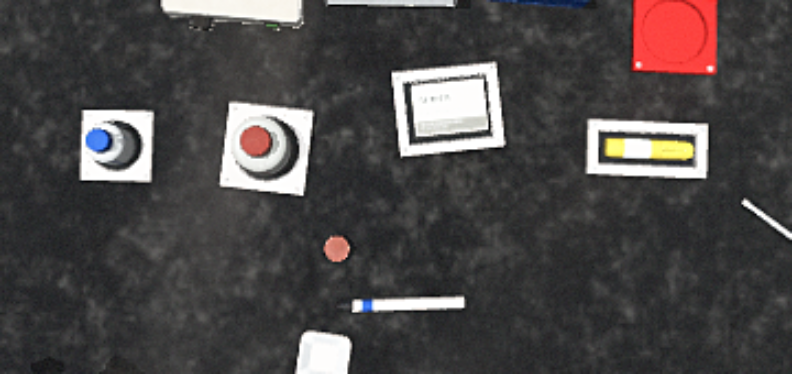

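View pics/scene9c.png

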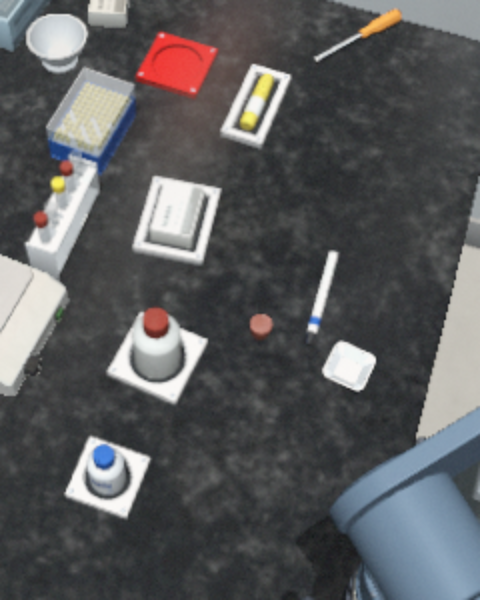

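The top and scene views both show all four items seated in their own nests and upright, with the arm clear. Bottle centres are within about 2 mm of the nest centres.

```bash
python3 -c "
from station import sign_off
print(sign_off())"
```

```text
the job is handed in; nothing more can be done
None
```

All four items are in their matching nests, and I handed the job in at about 31 s on the clock; the sign-off reports no verdict. I moved the glue stick first, then the small bottle, the carton and the big bottle.

**Last checks:**
- **Seating:** the final top and scene pictures show all four lying or standing flat inside the right recesses. The red look-alike nest was left alone.
- **Bottles:** averaged over the two views, both bottles measure within about 2 mm of their nest centres and look upright.
- **Carton and glue stick:** I checked these by eye in the pictures after release. They lie along their recesses, well inside the rims.
- **Arm:** gripper open, well clear of everything, with no load on the wrist.

**What went wrong or disagreed:**
- **Regrip:** the first grip on the glue stick was too high, so I opened and gripped again lower.
- **Camera disagreement:** the final cap positions from the two cameras, each with part of the cap missing from the colour mask, differ by 4–6 mm along y. I averaged them, so the 2 mm above depends on that.
- **Drift:** the arm drifted by up to about 13 mm sideways on fast descents, and I corrected that before each grasp and placement.

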